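# Top up the battery dock and start its test

### The arm

A 6-joint arm with a two-finger parallel gripper is mounted at the origin on the work surface. World frame = base frame: x ahead of the robot, y to its left, z up, the work surface at z = 0. Lengths are in m, angles in rad, forces in N, time in s.
With the tool pointing down it reaches from about 0.35 to 0.85 m from the base axis. Payload 8.1 kg.
Tool frame: the origin (TCP) lies on the mounting face of the last link; the fingertips stand 186 mm ahead of it and the grasp point (between the pads) lies 167 mm ahead of it (robot.finger_overhang is the distance from the TCP to the fingertips, in m); z points along the fingers, y is the line along which they close (so a half turn about z gives the same grasp; the last joint's range is limited). The gripper opens to 93 mm and grips with 3 to 60 N. Pads are 15 mm wide; open, the fingers measure 128 mm over their backs; the gripper's body (75 mm by 188 mm) begins 65 mm behind the grasp point.
Start: joints at [1.051, 0.13, 1.488, -0, 1.523, -0.085], TCP at [0.253, 0.544, 0.405] pointing down, gripper open.
Joint ranges: [-2.96, 2.96], [-0.89, 2.26], [0.02, 2.5], [-1.34, 4.48], [0, 2.73], [-2.66, 2.66]. Speed limits (rad/s): [2.39, 2.39, 2.79, 3.14, 3.14, 3.14].

### API

Orientations are given as a rotation vector (axis times angle).
In Python, from plant import readout, read_camera, get_calibration, job, robot gives the robot as it stands.
- The arm moves only by the shell command python3 -m handwheel 'ROWS' [FORCE]. ROWS is JSON, a list of rows, each a list of 5 numbers: the shift along the world's x, y, z in cm, then the turn about the world's z in rad, then the closure, from 0 (fully open) to 1 (shut). In form: [[tx, ty, tz, spin, gripper], ...]. A call has 1 to 10 rows; each row shifts and turns the commanded pose from where the row before left it; what a row does not reach is not made up. A row lasts 1/8 s, in which the tool goes at most 62.5 mm and 10.7 degrees, less where a joint would pass 70% of its speed; a pose out of reach is approached as far as the arm can. A call is refused whole if a number of a shift passes 6.25 or a number of a turn 0.188, either way. A call with a gripper value outside its range is refused whole. The fingers move at their own pace and stop on an object; FORCE is the grip in N (left out, the last holds). Time passes only in rows, so rows that do not move let the fingers close. It gives the time, the measured TCP pose, the force, the opening and the grip force at its end, in the units of the state.
- readout.read_state(): the state, without advancing time (a new reading comes with each control period).
- read_camera(name): name is "side" or "top"; returns the picture (480x640x3 uint8, red, green, blue); there is no depth.
- get_calibration(name): a dict with "fovy" (degrees; the focal length in pixels is half the picture's height over the tangent of half this angle, whatever the lens; pixels are square), "cx", "cy" (the principal point, pixels), "dist_coeffs" ([k1, k2, p1, p2, k3] as OpenCV has them; the pictures are not rectified), "pose" (4x4, takes a point from camera to world coordinates). Camera axes: x right, y down, z forward; pixel columns grow to the right and rows downward; lengths in m; the calibration is good to about 2 mm. A picture is of the moment at which its call begins. get_calibration takes no time and is no camera call.
- job.close_job(): hands the job in; it is judged then, once.
The state is a dict: "t": time; "q": joint angles; "dq": joint speeds; "joint_torque": joint torques, N m; "tool_pos": TCP position; "orientation": TCP orientation; "force": force on the tool from outside, world axes, zero at the start; "wrist_torque": the same for the moment, N m; "opening": finger opening in m; "gripper_force": force on a finger pad.
Only numpy, scipy, OpenCV 4.12 (cv2) and the standard library are available. Lean on these libraries where they do the work, as an engineer would, in place of code of your own. Each camera call takes 0.05 s, during which the arm holds its last target. There are 200 camera calls.

### The job

First disconnect the dock by sliding the flush isolator plate on the control box fully to the end away from the plunger. Then put a spare battery brick flat into every empty bay of the dock, leaving the bricks already there and the other things on the bench where they are (any surplus spares stay on the bench). Finally slide the isolator fully back to the plunger's end and start the test by pressing the spring plunger right down to its stop and letting it come up.

Things in the scene. Friction and masses are not known exactly. Their poses are not given: they have to be found in the camera images.
- bay1 (a point): centre of the floor of bay 1: near row, x -50, y -76 mm from the dock's centre; axes those of the dock (x along the bay's length, away from the near row). The white fixed dock is 216 (x) x 244 (y) x 28 mm high, with six open pockets (bays) each 88 (x) x 48 (y) x 18 mm deep, floor 10 mm above the bench; a brick lies in it along x; two brass strips show on an empty floor
- bay2 (a point): centre of the floor of bay 2: near row, x -50, y 0 mm from the dock's centre; axes those of the dock (x along the bay's length, away from the near row). The white fixed dock is 216 (x) x 244 (y) x 28 mm high, with six open pockets (bays) each 88 (x) x 48 (y) x 18 mm deep, floor 10 mm above the bench; a brick lies in it along x; two brass strips show on an empty floor
- bay3 (a point): centre of the floor of bay 3: near row, x -50, y 76 mm from the dock's centre; axes those of the dock (x along the bay's length, away from the near row). The white fixed dock is 216 (x) x 244 (y) x 28 mm high, with six open pockets (bays) each 88 (x) x 48 (y) x 18 mm deep, floor 10 mm above the bench; a brick lies in it along x; two brass strips show on an empty floor
- bay4 (a point): centre of the floor of bay 4: far row, x 50, y -76 mm from the dock's centre; axes those of the dock (x along the bay's length, away from the near row). The white fixed dock is 216 (x) x 244 (y) x 28 mm high, with six open pockets (bays) each 88 (x) x 48 (y) x 18 mm deep, floor 10 mm above the bench; a brick lies in it along x; two brass strips show on an empty floor
- bay5 (a point): centre of the floor of bay 5: far row, x 50, y 0 mm from the dock's centre; axes those of the dock (x along the bay's length, away from the near row). The white fixed dock is 216 (x) x 244 (y) x 28 mm high, with six open pockets (bays) each 88 (x) x 48 (y) x 18 mm deep, floor 10 mm above the bench; a brick lies in it along x; two brass strips show on an empty floor
- bay6 (a point): centre of the floor of bay 6: far row, x 50, y 76 mm from the dock's centre; axes those of the dock (x along the bay's length, away from the near row). The white fixed dock is 216 (x) x 244 (y) x 28 mm high, with six open pockets (bays) each 88 (x) x 48 (y) x 18 mm deep, floor 10 mm above the bench; a brick lies in it along x; two brass strips show on an empty floor
- P1: battery brick already sitting in bay 1 at the start; None if that bay is empty. 80 x 40 x 50 mm (x, y, z), plain grey box, 0.22 to 0.37 kg, with a black socket in the middle of its top; the same either way round; origin at the centre of its underside, x along its length, z up
- P2: battery brick already sitting in bay 2 at the start; None if that bay is empty. 80 x 40 x 50 mm (x, y, z), plain grey box, 0.22 to 0.37 kg, with a black socket in the middle of its top; the same either way round; origin at the centre of its underside, x along its length, z up
- P3: battery brick already sitting in bay 3 at the start; None if that bay is empty. 80 x 40 x 50 mm (x, y, z), plain grey box, 0.22 to 0.37 kg, with a black socket in the middle of its top; the same either way round; origin at the centre of its underside, x along its length, z up
- P4: battery brick already sitting in bay 4 at the start; None if that bay is empty. 80 x 40 x 50 mm (x, y, z), plain grey box, 0.22 to 0.37 kg, with a black socket in the middle of its top; the same either way round; origin at the centre of its underside, x along its length, z up
- P5: battery brick already sitting in bay 5 at the start; None if that bay is empty. 80 x 40 x 50 mm (x, y, z), plain grey box, 0.22 to 0.37 kg, with a black socket in the middle of its top; the same either way round; origin at the centre of its underside, x along its length, z up
- P6: battery brick already sitting in bay 6 at the start; None if that bay is empty. 80 x 40 x 50 mm (x, y, z), plain grey box, 0.22 to 0.37 kg, with a black socket in the middle of its top; the same either way round; origin at the centre of its underside, x along its length, z up
- S1: spare battery brick lying on the bench. 80 x 40 x 50 mm (x, y, z), plain grey box, 0.22 to 0.37 kg, with a black socket in the middle of its top; the same either way round; origin at the centre of its underside, x along its length, z up
- S2: spare battery brick lying on the bench. 80 x 40 x 50 mm (x, y, z), plain grey box, 0.22 to 0.37 kg, with a black socket in the middle of its top; the same either way round; origin at the centre of its underside, x along its length, z up
- S3: spare battery brick lying on the bench. 80 x 40 x 50 mm (x, y, z), plain grey box, 0.22 to 0.37 kg, with a black socket in the middle of its top; the same either way round; origin at the centre of its underside, x along its length, z up
- S4: spare battery brick lying on the bench. 80 x 40 x 50 mm (x, y, z), plain grey box, 0.22 to 0.37 kg, with a black socket in the middle of its top; the same either way round; origin at the centre of its underside, x along its length, z up
- S5: spare battery brick lying on the bench. 80 x 40 x 50 mm (x, y, z), plain grey box, 0.22 to 0.37 kg, with a black socket in the middle of its top; the same either way round; origin at the centre of its underside, x along its length, z up
- slide (a joint): isolator slide in the top of the fixed grey control box (110 x 200 x 45 mm): flat aluminium plate without handle, 44 mm wide, 56 mm along its travel, top 1.5 mm above the box: drag it by pressing on it with 10 to 20 N (about 1.5 N drag; stays where left). 0 = connected, end next to the plunger; 0.060 m = disconnected, far end; grows along slide_top's +y
- slide_top (a point): centre of the isolator slide's top face, moves with it; axes those of the control box, y along the travel, away from the plunger; at value 0 it is 66 mm from the plunger's axis; 46.5 mm above the bench
- plunger (a joint): start plunger, value in m: 0 = up (springs back by itself), 0.014 = down at its stop; spring takes about 3 N to start and 9 N at the stop
- plunger_top (a point): centre of the top of the plunger's round black head (42 mm across, 10 mm thick, on an 18 mm stem), 77 mm above the bench when up; it moves straight down
- meter: bystander: yellow hand multimeter 150 x 75 x 34 mm, origin centre of underside, loose
- tape: bystander: roll of tape lying flat, 90 mm across, 24 mm high, origin centre of underside, loose
- adapter: bystander: black mains adapter 110 x 58 x 32 mm, origin centre of underside, loose
There are look-alikes about, which are no part of the job. Leave any red look-alike of the S2 alone.

How it is judged:
On the way, in this order (a step that is already met when the one before it is completed fails the run):
1. the isolator slide is fully at the end away from the plunger (value of joint slide above 0.054 m), for 0.2 s.
2. with the isolator still disconnected, every bay holds a brick lying flat (value of joint slide above 0.054 m and ((distance between P1 and bay1 below 0.01 m and angle between P1's own z axis and vertical below 0.12 rad) or (distance between S1 and bay1 below 0.01 m and angle between S1's own z axis and vertical below 0.12 rad) or (distance between S2 and bay1 below 0.01 m and angle between S2's own z axis and vertical below 0.12 rad) or (distance between S3 and bay1 below 0.01 m and angle between S3's own z axis and vertical below 0.12 rad) or (distance between S4 and bay1 below 0.01 m and angle between S4's own z axis and vertical below 0.12 rad) or (distance between S5 and bay1 below 0.01 m and angle between S5's own z axis and vertical below 0.12 rad)) and ((distance between P2 and bay2 below 0.01 m and angle between P2's own z axis and vertical below 0.12 rad) or (distance between S1 and bay2 below 0.01 m and angle between S1's own z axis and vertical below 0.12 rad) or (distance between S2 and bay2 below 0.01 m and angle between S2's own z axis and vertical below 0.12 rad) or (distance between S3 and bay2 below 0.01 m and angle between S3's own z axis and vertical below 0.12 rad) or (distance between S4 and bay2 below 0.01 m and angle between S4's own z axis and vertical below 0.12 rad) or (distance between S5 and bay2 below 0.01 m and angle between S5's own z axis and vertical below 0.12 rad)) and ((distance between P3 and bay3 below 0.01 m and angle between P3's own z axis and vertical below 0.12 rad) or (distance between S1 and bay3 below 0.01 m and angle between S1's own z axis and vertical below 0.12 rad) or (distance between S2 and bay3 below 0.01 m and angle between S2's own z axis and vertical below 0.12 rad) or (distance between S3 and bay3 below 0.01 m and angle between S3's own z axis and vertical below 0.12 rad) or (distance between S4 and bay3 below 0.01 m and angle between S4's own z axis and vertical below 0.12 rad) or (distance between S5 and bay3 below 0.01 m and angle between S5's own z axis and vertical below 0.12 rad)) and ((distance between P4 and bay4 below 0.01 m and angle between P4's own z axis and vertical below 0.12 rad) or (distance between S1 and bay4 below 0.01 m and angle between S1's own z axis and vertical below 0.12 rad) or (distance between S2 and bay4 below 0.01 m and angle between S2's own z axis and vertical below 0.12 rad) or (distance between S3 and bay4 below 0.01 m and angle between S3's own z axis and vertical below 0.12 rad) or (distance between S4 and bay4 below 0.01 m and angle between S4's own z axis and vertical below 0.12 rad) or (distance between S5 and bay4 below 0.01 m and angle between S5's own z axis and vertical below 0.12 rad)) and ((distance between P5 and bay5 below 0.01 m and angle between P5's own z axis and vertical below 0.12 rad) or (distance between S1 and bay5 below 0.01 m and angle between S1's own z axis and vertical below 0.12 rad) or (distance between S2 and bay5 below 0.01 m and angle between S2's own z axis and vertical below 0.12 rad) or (distance between S3 and bay5 below 0.01 m and angle between S3's own z axis and vertical below 0.12 rad) or (distance between S4 and bay5 below 0.01 m and angle between S4's own z axis and vertical below 0.12 rad) or (distance between S5 and bay5 below 0.01 m and angle between S5's own z axis and vertical below 0.12 rad)) and ((distance between P6 and bay6 below 0.01 m and angle between P6's own z axis and vertical below 0.12 rad) or (distance between S1 and bay6 below 0.01 m and angle between S1's own z axis and vertical below 0.12 rad) or (distance between S2 and bay6 below 0.01 m and angle between S2's own z axis and vertical below 0.12 rad) or (distance between S3 and bay6 below 0.01 m and angle between S3's own z axis and vertical below 0.12 rad) or (distance between S4 and bay6 below 0.01 m and angle between S4's own z axis and vertical below 0.12 rad) or (distance between S5 and bay6 below 0.01 m and angle between S5's own z axis and vertical below 0.12 rad))), for 0.2 s.
3. the isolator slide is fully back at the plunger's end (value of joint slide below 0.006 m), for 0.2 s.
4. with the isolator connected, the plunger is pressed down to its stop (value of joint slide below 0.006 m and value of joint plunger above 0.0125 m), for 0.05 s.
At the end, for the whole second after the job is handed in: every bay holds one brick, within 10 mm of the centre of its floor and flat within 7 degrees; the isolator slide is within 6 mm of the plunger's end; the plunger is up again; the spare bricks are at rest, none higher than in a bay or on the bench (origin below 25 mm) (((distance between P1 and bay1 below 0.01 m and angle between P1's own z axis and vertical below 0.12 rad) or (distance between S1 and bay1 below 0.01 m and angle between S1's own z axis and vertical below 0.12 rad) or (distance between S2 and bay1 below 0.01 m and angle between S2's own z axis and vertical below 0.12 rad) or (distance between S3 and bay1 below 0.01 m and angle between S3's own z axis and vertical below 0.12 rad) or (distance between S4 and bay1 below 0.01 m and angle between S4's own z axis and vertical below 0.12 rad) or (distance between S5 and bay1 below 0.01 m and angle between S5's own z axis and vertical below 0.12 rad)) and ((distance between P2 and bay2 below 0.01 m and angle between P2's own z axis and vertical below 0.12 rad) or (distance between S1 and bay2 below 0.01 m and angle between S1's own z axis and vertical below 0.12 rad) or (distance between S2 and bay2 below 0.01 m and angle between S2's own z axis and vertical below 0.12 rad) or (distance between S3 and bay2 below 0.01 m and angle between S3's own z axis and vertical below 0.12 rad) or (distance between S4 and bay2 below 0.01 m and angle between S4's own z axis and vertical below 0.12 rad) or (distance between S5 and bay2 below 0.01 m and angle between S5's own z axis and vertical below 0.12 rad)) and ((distance between P3 and bay3 below 0.01 m and angle between P3's own z axis and vertical below 0.12 rad) or (distance between S1 and bay3 below 0.01 m and angle between S1's own z axis and vertical below 0.12 rad) or (distance between S2 and bay3 below 0.01 m and angle between S2's own z axis and vertical below 0.12 rad) or (distance between S3 and bay3 below 0.01 m and angle between S3's own z axis and vertical below 0.12 rad) or (distance between S4 and bay3 below 0.01 m and angle between S4's own z axis and vertical below 0.12 rad) or (distance between S5 and bay3 below 0.01 m and angle between S5's own z axis and vertical below 0.12 rad)) and ((distance between P4 and bay4 below 0.01 m and angle between P4's own z axis and vertical below 0.12 rad) or (distance between S1 and bay4 below 0.01 m and angle between S1's own z axis and vertical below 0.12 rad) or (distance between S2 and bay4 below 0.01 m and angle between S2's own z axis and vertical below 0.12 rad) or (distance between S3 and bay4 below 0.01 m and angle between S3's own z axis and vertical below 0.12 rad) or (distance between S4 and bay4 below 0.01 m and angle between S4's own z axis and vertical below 0.12 rad) or (distance between S5 and bay4 below 0.01 m and angle between S5's own z axis and vertical below 0.12 rad)) and ((distance between P5 and bay5 below 0.01 m and angle between P5's own z axis and vertical below 0.12 rad) or (distance between S1 and bay5 below 0.01 m and angle between S1's own z axis and vertical below 0.12 rad) or (distance between S2 and bay5 below 0.01 m and angle between S2's own z axis and vertical below 0.12 rad) or (distance between S3 and bay5 below 0.01 m and angle between S3's own z axis and vertical below 0.12 rad) or (distance between S4 and bay5 below 0.01 m and angle between S4's own z axis and vertical below 0.12 rad) or (distance between S5 and bay5 below 0.01 m and angle between S5's own z axis and vertical below 0.12 rad)) and ((distance between P6 and bay6 below 0.01 m and angle between P6's own z axis and vertical below 0.12 rad) or (distance between S1 and bay6 below 0.01 m and angle between S1's own z axis and vertical below 0.12 rad) or (distance between S2 and bay6 below 0.01 m and angle between S2's own z axis and vertical below 0.12 rad) or (distance between S3 and bay6 below 0.01 m and angle between S3's own z axis and vertical below 0.12 rad) or (distance between S4 and bay6 below 0.01 m and angle between S4's own z axis and vertical below 0.12 rad) or (distance between S5 and bay6 below 0.01 m and angle between S5's own z axis and vertical below 0.12 rad)) and value of joint slide below 0.006 m and value of joint plunger below 0.002 m and linear speed of each of S1, S2, S3, S4, S5 below 0.02 m/s and height (world z) of each of S1, S2, S3, S4, S5 below 0.025 m); the robot touches nothing.
It fails at once if a brick that was already in the dock is moved from its bay (by more than 20 mm) (distance of any of P1, P2, P3, P4, P5, P6 from where it was at the start of the episode above 0.02 m).
It fails at once if the multimeter, tape roll or adapter is moved by more than 40 mm (distance of any of meter, tape, adapter from where it was at the start of the episode above 0.04 m).
It fails at once if the plunger is pressed to its stop before the isolator has been slid back (value of joint plunger above 0.0125 m and value of joint slide above 0.006 m).
Of P1, P2, P3, P4, P5, P6 only 1 to 3 are there at a start; the rules pass over those that are not, and their reading is None.
At some moment in a run one of S1, S2, S3, S4, S5 may be knocked a few centimetres aside while the robot is not near it.
It also fails if it takes over 210 s, if anything falls off the work surface, if the arm or the gripper's body presses on something with over 40 N, if the wrist force passes 120 N, or if a joint passes its speed limit or range.

## Working session

There is one attempt and no reset: what is moved stays moved. The work goes in short steps, Python scripts to look and compute and a shell command to move; the robot and the scene stay as the last step left them, time stands still between calls to the robot, and variables do not carry over. Pictures are saved under pics/ and viewed, at most 14 in all, crops included, and the job is handed in when it is done.

```bash
mkdir -p pics; ls
python3 - <<'E'
from plant import readout, read_camera, get_calibration
import cv2,numpy as np
print(readout.read_state())
for n in("top","side"):
    c=get_calibration(n);print(n,c["fovy"],c["cx"],c["cy"],c["dist_coeffs"],np.round(c["pose"],4).tolist())
    cv2.imwrite(f"pics/{n}0.png",read_camera(n)[:,:,::-1])
E
```

```text
pics
{'t': 0.0, 'q': array([ 1.05057393e+00,  1.31145803e-01,  1.48928702e+00,  9.52043353e-06,
        1.52294317e+00, -8.54156622e-02]), 'dq': array([-0.00220206, -0.00072429, -0.000248  ,  0.00056459,  0.00048659,
        0.00060085]), 'joint_torque': array([-4.60366700e-04, -5.59836960e+01, -4.91764140e+01,  7.69385858e-02,
        3.53265507e-02, -6.59703051e-05]), 'tool_pos': array([0.25261672, 0.5439834 , 0.40369205]), 'orientation': array([-6.77509139e-01, -3.06711272e+00,  2.66888728e-03]), 'force': array([-0.48643064,  0.58075963,  0.21440169]), 'wrist_torque': array([-0.0394561 ,  0.02834628, -0.05771401]), 'gripper_force': 0.0, 'opening': 0.09293105999654695}
top 48.111091571468535 315.33453705119564 239.67934944493513 [-0.15184152  0.          0.          0.          0.        ] [[-0.0681, -0.9761, 0.2063, 0.2101], [-0.9977, 0.0658, -0.0181, 0.0572], [0.0041, -0.207, -0.9783, 1.3984], [0.0, 0.0, 0.0, 1.0]]
side 44.56301217778518 332.95924213617207 244.7208563698768 [0.05005027 0.         0.         0.         0.        ] [[0.9444, -0.2095, 0.2534, 0.0423], [-0.3285, -0.6307, 0.7031, -1.1868], [0.0125, -0.7472, -0.6645, 1.2167], [0.0, 0.0, 0.0, 1.0]]
```

View pics/top0.png

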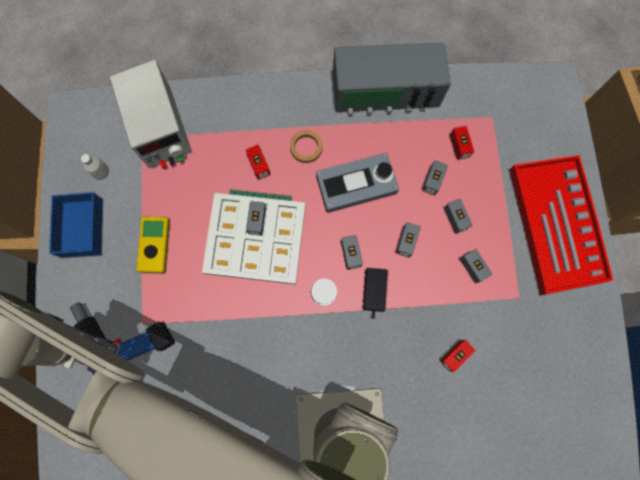

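View pics/side0.png

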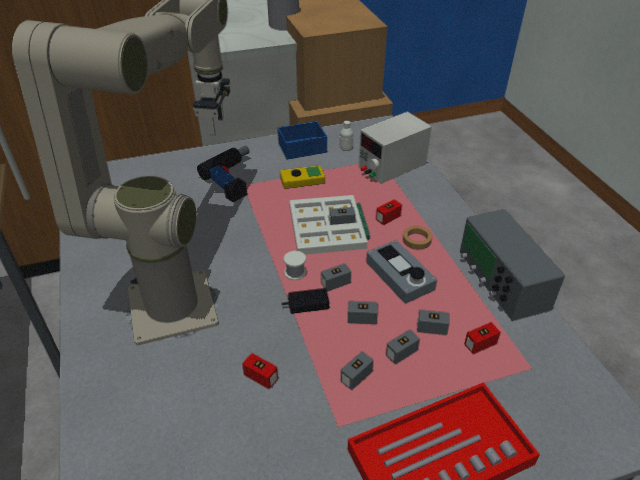

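The top view shows the dock at about (253,238), with a brick only in the far-middle bay 5 at (256,217). Five grey spares lie at (351,251), (408,240), (434,177), (458,216) and (476,265). The red look-alikes at (257,161), (462,142) and (458,355) have red bodies, so I leave them. The control box is at (358,182), with its bright slide plate at (356,180) beside the plunger at (382,171).

```bash
cat > h.py <<'E'
import cv2,numpy as np
from plant import readout, read_camera, get_calibration
def K(c):
    f=240/np.tan(np.radians(c["fovy"]/2)); return np.array([[f,0,c["cx"]],[0,f,c["cy"]],[0,0,1.]])
def w(name,px,z):
    c=get_calibration(name); u=cv2.undistortPoints(np.float64(px).reshape(-1,1,2),K(c),np.array(c["dist_coeffs"])).reshape(-1,2)
    P=np.array(c["pose"]); d=np.c_[u,np.ones(len(u))]@P[:3,:3].T
    return P[:3,3]+d*((z-P[2,3])/d[:,2])[:,None]
def blobs(m,lo,hi):
    n,l,s,c=cv2.connectedComponentsWithStats(m.astype(np.uint8))
    return [(c[i],s[i,4],l==i) for i in range(1,n) if lo<s[i,4]<hi]
def tool():
    s=readout.read_state();R=cv2.Rodrigues(s["orientation"])[0]
    return s["tool_pos"],np.arctan2(R[1,1],R[0,1])   # position, yaw of closing line
E
python3 - <<'E'
from h import *
im=read_camera("top");cv2.imwrite("pics/t1.png",im[:,:,::-1])
print("tool",tool())
hsv=cv2.cvtColor(im,cv2.COLOR_RGB2HSV);H,S,V=[hsv[...,i].astype(int) for i in range(3)]
print("px brick",[im[y,x].tolist() for x,y in((351,243),(351,263),(408,230),(434,190))],"brass",im[250,275].tolist(),im[255,245].tolist(),"dock",im[275,220].tolist(),"slide",im[182,352].tolist(),"plg",im[171,383].tolist(),"box",im[200,330].tolist())
roi=np.zeros(S.shape,bool);roi[190:285,200:308]=1
for c,a,m in blobs((S>110)&(H>8)&(H<25)&roi,4,200):
    print("brass",c.round(1),a,w("top",c,.01).round(4)[0,:2])
roi[:]=0;roi[135:290,335:500]=1
g=(S<60)&roi
for c,a,m in blobs(g,100,3000):
    q=cv2.minAreaRect(np.argwhere(m)[:,::-1].astype(np.float32)); 
    p=w("top",cv2.boxPoints(q),.05)[:,:2]; 
    e=[p[1]-p[0],p[2]-p[1]];e=sorted(e,key=np.linalg.norm)
    print("grey",c.round(1),a,"V",np.percentile(V[m],[10,50,90]),p.mean(0).round(4),np.linalg.norm(e,axis=1).round(3),"yaw",round(float(np.arctan2(e[1][1],e[1][0])%np.pi),3))
crop=im[130:290,310:500];cv2.imwrite("pics/c1.png",cv2.resize(crop[:,:,::-1],None,fx=4,fy=3.7,interpolation=cv2.INTER_CUBIC)[:, :])
E
```

```text
tool (array([0.25262821, 0.54402137, 0.40390747]), np.float64(1.1359767696370173))
px brick [[113, 121, 122], [119, 124, 124], [110, 115, 118], [80, 80, 81]] brass [210, 206, 194] [213, 216, 208] dock [150, 130, 126] slide [195, 202, 199] plg [33, 34, 35] box [119, 128, 135]
brass [230.3 208.4] 33 [0.6038 0.2533]
brass [254.8 215.7] 26 [0.579  0.1883]
brass [286.5 214.4] 36 [0.5767 0.1036]
brass [227.4 225.5] 37 [0.557  0.2626]
brass [283.9 231.8] 34 [0.5297 0.1131]
brass [224.4 244.5] 37 [0.5059 0.2723]
brass [252.9 247.8] 39 [0.4921 0.1972]
brass [281.5 251. ] 40 [0.4785 0.1223]
brass [221.8 262.4] 38 [0.4585 0.2809]
brass [250.4 265.7] 40 [0.4448 0.2057]
brass [279.5 269. ] 40 [0.431  0.1302]
grey [363.7 180.7] 2538 V [ 41.  130.  193.3] [ 0.6457 -0.1012] [0.117 0.179] yaw 1.784
grey [434.6 177.4] 449 V [ 72.  107.  113.2] [ 0.642  -0.2957] [0.041 0.093] yaw 2.684
grey [457.6 215.9] 518 V [ 46.  107.5 116. ] [ 0.5336 -0.3444] [0.051 0.083] yaw 0.303
grey [407.9 239.6] 472 V [ 75. 114. 121.] [ 0.4792 -0.206 ] [0.042 0.087] yaw 2.756
grey [351.3 252. ] 466 V [ 75.  118.  125.5] [ 0.4563 -0.0573] [0.041 0.083] yaw 0.132
grey [475.5 265.8] 526 V [ 46. 111. 120.] [ 0.3983 -0.3754] [0.051 0.08 ] yaw 0.469
grey [375.4 279.4] 415 V [39. 45. 48.] [ 0.3817 -0.1128] [0.052 0.053] yaw 2.985
```

View pics/c1.png

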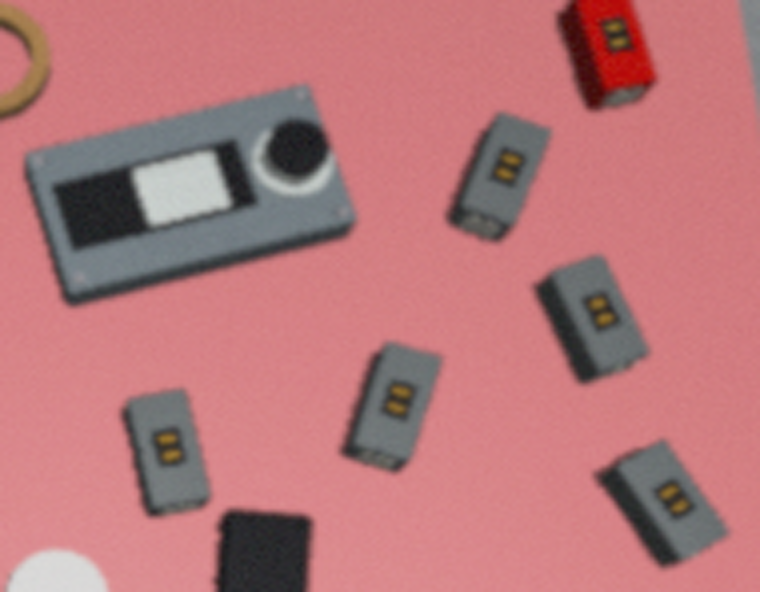

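The crop confirms five grey spares with gold contacts; the red one at top right is excluded. On the control box, the white plate sits next to the black plunger head. The free slot runs left, which is world +y.

```bash
cat >> h.py <<'E'
def bricks(im,roi=(135,290,335,500),z=.05):
    hsv=cv2.cvtColor(im,cv2.COLOR_RGB2HSV).astype(int);H,S,V=hsv[...,0],hsv[...,1],hsv[...,2]
    R=np.zeros(S.shape,bool);R[roi[0]:roi[1],roi[2]:roi[3]]=1;out=[]
    for c,a,m in blobs((S<60)&R,250,700):
        t=cv2.morphologyEx((m&(V>95)).astype(np.uint8),cv2.MORPH_OPEN,np.ones((3,3)))
        if t.sum()<100: continue
        hull=cv2.convexHull(np.argwhere(t)[:,::-1].astype(np.float32))[:,0]
        P=(w("top",hull,z)[:,:2]*1000).astype(np.float32)
        (cx,cy),(a1,b1),_=r=cv2.minAreaRect(P);p=cv2.boxPoints(r);e=max([p[1]-p[0],p[2]-p[1]],key=np.linalg.norm)
        y=np.arctan2(e[1],e[0]);y=(y+np.pi/2)%np.pi-np.pi/2
        rr=cv2.minAreaRect(hull)
        s=m*0; ks=cv2.dilate(cv2.fillConvexPoly(np.zeros(S.shape,np.uint8),hull.astype(np.int32),1),np.ones((3,3)))>0
        g=ks&(S>70)&(H>8)&(H<35); cg=np.argwhere(g)[:,::-1].mean(0) if g.any() else np.full(2,np.nan)
        out.append((c.round(0),np.round([cx,cy],1),np.round(sorted((a1,b1)),0),round(float(y),3),(w("top",cg,z)[0,:2]*1000).round(1),int(g.sum())))
    return out
E
python3 - <<'E'
from h import *
im=cv2.imread("pics/t1.png")[:,:,::-1].copy()
for b in bricks(im): print(*b)
V=im.max(2);S=V-im.min(2)
R=np.zeros(V.shape,bool);R[150:215,315:400]=1
for c,a,m in blobs((V>165)&R&(S<40),60,600): print("slide?",c.round(1),a,w("top",c,.0465).round(4)[0])
for c,a,m in blobs((V<55)&R,60,900): print("dark",c.round(1),a,w("top",c,.077).round(4)[0])
s=read_camera("side");V=s.max(2);S=V-s.min(2);R[:]=0;R[235:305,360:440]=1
for c,a,m in blobs((V>150)&R&(S<40),30,600): print("side slide?",c.round(1),a,w("side",c,.0465).round(4)[0])
for c,a,m in blobs((V<55)&R,30,900): print("side dark",c.round(1),a,w("side",c,.077).round(4)[0])
E
```

```text
[435. 177.] [ 648.5 -301.6] [37. 76.] -0.439 [ 649.4 -301.3] 34
[458. 216.] [ 536.2 -351.1] [37. 81.] 0.298 [ 538.4 -351.1] 35
[408. 240.] [ 482.5 -209.7] [37. 78.] -0.374 [ 484.1 -210.1] 35
[351. 252.] [456.8 -59.4] [37. 82.] 0.137 [460.2 -58.4] 34
[476. 266.] [ 401.4 -381.6] [37. 80.] 0.474 [ 401.4 -382.2] 34
slide? [382.4 177.9] 68 [ 0.65   -0.1563  0.0465]
slide? [354.8 180.4] 296 [ 0.6477 -0.0826  0.0465]
dark [383.9 169.6] 149 [ 0.6625 -0.1576  0.077 ]
dark [368.2 176.7] 70 [ 0.6457 -0.1151  0.077 ]
dark [334.6 185.9] 300 [ 0.6264 -0.0264  0.077 ]
side slide? [362.8 238.7] 38 [0.5839 0.0488 0.0465]
side slide? [399.5 263. ] 168 [ 0.6459 -0.0851  0.0465]
side slide? [415.1 282. ] 36 [ 0.6557 -0.1703  0.0465]
side dark [388.1 252.1] 188 [ 0.6177 -0.0616  0.077 ]
side dark [413.4 272.5] 189 [ 0.6513 -0.1613  0.077 ]
```

Distances check out: bay spacings come to 152.8 and 100 mm, dock yaw −0.18, and the bricks measure about 37×80 mm. Next is the isolator. I move above the slide with the fingers shut.

```bash
python3 -m handwheel '[[2.6,-4.2,-0.5,0.03,1],[2.6,-4.2,-0.5,0.03,1],[2.6,-4.2,-0.5,0.03,1],[2.6,-4.2,-0.5,0.03,1],[2.6,-4.2,-0.5,0.03,1],[2.6,-4.2,-0.5,0.03,1],[2.6,-4.2,-0.5,0.03,1],[2.6,-4.2,-0.5,0.03,1],[2.6,-4.2,-0.5,0.03,1],[2.6,-4.2,-0.5,0.03,1]]' 10; python3 -m handwheel '[[2.6,-4.2,-2,0,1],[2.6,-4.2,-2,0,1],[2.6,-4.2,-2,0,1],[2.6,-4.2,-2,0,1],[2.6,-4.2,-2,0,1],[0,0,0,0,1],[0,0,0,0,1]]'
```

```text
t: 1.45
tool_pos: [0.5133, 0.1227, 0.3546]
orientation: [0.21, 3.134, 0.0]
force: [1.4, 0.7, 0.7]
opening: 0.0014
gripper_force: 0.0
t: 2.33
tool_pos: [0.6425, -0.0857, 0.2543]
orientation: [-0.212, -3.133, -0.001]
force: [-1.3, 0.6, -0.0]
opening: 0.0006
gripper_force: 0.0
```

```bash
python3 -m handwheel '[[0.4,0.1,-1,0,1],[0,0,-0.8,0,1],[0,0,0,0,1],[0,0,-0.1,0,1],[0,0,-0.1,0,1],[0,0,-0.1,0,1],[0,0,0,0,1]]'
```

```text
t: 3.2
tool_pos: [0.6467, -0.0849, 0.2337]
orientation: [-0.212, -3.134, 0.0]
force: [-0.1, 0.6, -0.5]
opening: 0.0005
gripper_force: 0.0
```

```bash
python3 -m handwheel '[[0,0,-0.1,0,1],[0,0,0,0,1]]';python3 -m handwheel '[[0,0,-0.1,0,1],[0,0,0,0,1]]'; python3 -m handwheel '[[0,0,-0.1,0,1],[0,0,0,0,1]]'
```

```text
t: 3.45
tool_pos: [0.6468, -0.0849, 0.2329]
orientation: [0.212, 3.134, -0.0]
force: [-0.7, -0.1, 1.1]
opening: 0.0006
gripper_force: 0.7
t: 3.7
tool_pos: [0.6469, -0.0849, 0.2329]
orientation: [0.212, 3.134, -0.0]
force: [-3.9, 0.5, 7.6]
opening: 0.0005
gripper_force: 4.1
t: 3.95
tool_pos: [0.6469, -0.0851, 0.2328]
orientation: [0.212, 3.134, -0.001]
force: [-6.9, -0.6, 13.9]
opening: 0.0001
gripper_force: 7.1
```

```bash
python3 -m handwheel '[[-0.2,1,0,0,1],[-0.2,1,0,0,1],[0,0,0,0,1]]';python3 -m handwheel '[[-0.2,1,0,0,1],[-0.2,1,0,0,1],[-0.2,1,0,0,1],[0,0,0,0,1]]'; python3 -m handwheel '[[-0.2,1,0,0,1],[-0.1,0.5,0,0,1],[0,0,0,0,1]]'
```

```text
t: 4.32
tool_pos: [0.6427, -0.0647, 0.2328]
orientation: [0.211, 3.134, -0.001]
force: [-9.1, -0.1, 15.2]
opening: 0.0004
gripper_force: 7.5
t: 4.82
tool_pos: [0.637, -0.0347, 0.2328]
orientation: [0.211, 3.133, -0.001]
force: [-6.2, 0.2, 13.2]
opening: 0.0007
gripper_force: 6.7
t: 5.2
tool_pos: [0.6347, -0.0201, 0.2328]
orientation: [0.211, 3.131, -0.001]
force: [-0.9, -2.1, 7.7]
opening: 0.0003
gripper_force: 4.3
```

```bash
python3 -m handwheel '[[0,0,-0.1,0,1],[-0.1,0.4,0,0,1],[-0.1,0.4,0,0,1],[0,0,0,0,1]]';python3 -m handwheel '[[0,0,4,0,1],[0,0,6,0,0.4],[0,4,0,0,0.4],[0,6,0,0,0.4],[0,6,0,0,0.4],[0,6,0,0,0.4],[0,0,0,0,0.4]]'
python3 - <<'E'
from h import *
im=read_camera("top");s=read_camera("side")
for n,i,r in(("top",im,(150,215,315,400)),("side",s,(235,305,360,440))):
    V=i.max(2);S=V-i.min(2);R=np.zeros(V.shape,bool);R[r[0]:r[1],r[2]:r[3]]=1
    for c,a,m in blobs((V>150)&R&(S<40),60,600): print(n,c.round(1),a,w(n,c,.0465).round(4)[0])
cv2.imwrite("pics/c2.png",np.hstack([cv2.resize(im[140:220,300:410,::-1],(400,300)),cv2.resize(s[225:315,350:450,::-1],(400,300))]))
for b in bricks(im): print(*b)
print(tool())
E
```

```text
t: 5.7
tool_pos: [0.6333, -0.0128, 0.2327]
orientation: [0.212, 3.129, -0.003]
force: [-0.1, -4.3, 11.6]
opening: 0.0007
gripper_force: 5.6
t: 6.58
tool_pos: [0.6308, 0.2126, 0.3295]
orientation: [-0.203, -3.135, -0.002]
force: [0.4, -1.1, -0.4]
opening: 0.0538
gripper_force: 0.0
top [381.8 176.8] 106 [ 0.6531 -0.155   0.0465]
top [337.5 185. ] 327 [ 0.6379 -0.036   0.0465]
side [389.9 253.4] 162 [ 0.636  -0.0381  0.0465]
[435. 177.] [ 648.6 -301.6] [37. 76.] -0.441 [ 649.4 -301.3] 34
[458. 216.] [ 537.6 -350.8] [36. 78.] 0.298 [ 538.4 -351.1] 35
[408. 240.] [ 482.8 -209.8] [37. 77.] -0.374 [ 484.2 -210.3] 34
[351. 252.] [457.1 -59.4] [37. 83.] 0.116 [459.9 -58.5] 35
[475. 266.] [ 401.5 -381.3] [37. 80.] 0.484 [ 401.2 -382.3] 35
(array([0.631489  , 0.20873639, 0.32932472]), np.float64(1.4377395193779285))
```

View pics/c2.png

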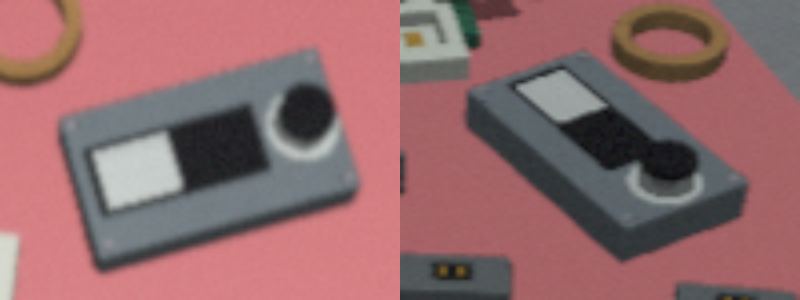

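The slide plate is now at the far end (337,185), about 124 mm from the plunger. Next is the first spare, at (351,251), for bay 1.

```bash
python3 -m handwheel '[[-2.85,-4.45,-1.3,0.05,0.2],[-2.85,-4.45,-1.3,0.05,0.2],[-2.85,-4.45,-1.3,0.05,0.2],[-2.85,-4.45,-1.3,0.05,0.2],[-2.85,-4.45,-1.3,0.05,0.2],[-2.85,-4.45,-1.3,0,0.2],[0,0,0,0,0.2],[0,0,0,0,0.2]]'; python3 -c "from h import *;print(tool())"
```

```text
t: 7.68
tool_pos: [0.4607, -0.0598, 0.2522]
orientation: [-0.176, 3.136, -0.0]
force: [0.4, 0.7, 0.1]
opening: 0.0744
gripper_force: 0.0
(array([ 0.46074   , -0.05979186,  0.25219255]), np.float64(1.6832273027944042))
```

```bash
python3 -m handwheel '[[0,0.1,-2.4,0,0.2],[0,0,-2,0,0.2],[0,0,0,0,0.2],[0,0,0,0,0.7],[0,0,0,0,0.7],[0,0,0,0,0.7],[0,0,2,0,0.7],[0,0,4,0,0.7],[0,0,0,0,0.7]]' 25; python3 -c "from h import *;print(tool())"
```

```text
t: 8.8
tool_pos: [0.4622, -0.0582, 0.2711]
orientation: [-0.18, 3.13, -0.003]
force: [0.1, -0.1, -1.7]
opening: 0.0393
gripper_force: 24.9
(array([ 0.46218057, -0.05817597,  0.27106268]), np.float64(1.6858671044514126))
```

```bash
python3 -m handwheel '[[-0.1,4.6,0,-0.075,0.7],[-0.2,4.6,0,-0.075,0.7],[-0.2,4.6,0,-0.075,0.7],[-0.2,4.6,0,-0.07,0.7],[0,0,0,0,0.7],[0,0,0,0,0.7]]'; python3 -c "
from h import *;print(tool());i=read_camera('top');cv2.imwrite('pics/c3.png',cv2.resize(i[170:300,180:360,::-1],None,fx=4,fy=4))"
```

```text
t: 9.55
tool_pos: [0.4533, 0.126, 0.2666]
orientation: [-0.279, -3.128, 0.001]
force: [0.3, 0.7, -1.9]
opening: 0.0399
gripper_force: 24.9
(array([0.45325693, 0.12598288, 0.26663225]), np.float64(1.3925752179435136))
```

```bash
python3 -m handwheel '[[0.1,0,-2.5,0,0.7],[0.05,0,-1.5,0,0.7],[0,0,0,0,0.7],[0,0,-0.6,0,0.7],[0,0,0,0,0.7]]'; python3 -c "
from h import *;print(tool())"
```

```text
t: 10.22
tool_pos: [0.457, 0.1249, 0.2245]
orientation: [0.283, 3.124, -0.002]
force: [-3.6, -6.1, 17.3]
opening: 0.04
gripper_force: 25.0
(array([0.45701345, 0.1249255 , 0.22454464]), np.float64(1.3901291780613623))
```

```bash
python3 -m handwheel '[[0,0,1,0,0.7],[0,0,0,0,0.7]]'; python3 -c "
from h import *;print(tool());i=read_camera('top');s=read_camera('side');cv2.imwrite('pics/c3.png',np.hstack([cv2.resize(i[180:290,195:315,::-1],(400,366)),cv2.resize(s[180:260,280:380,::-1],(400,366))]))"
```

```text
t: 10.48
tool_pos: [0.4554, 0.1258, 0.2322]
orientation: [0.283, 3.128, 0.001]
force: [0.3, -0.1, -2.4]
opening: 0.0401
gripper_force: 25.0
(array([0.45543141, 0.12584125, 0.23221287]), np.float64(1.3902753550317766))
```

View pics/c3.png

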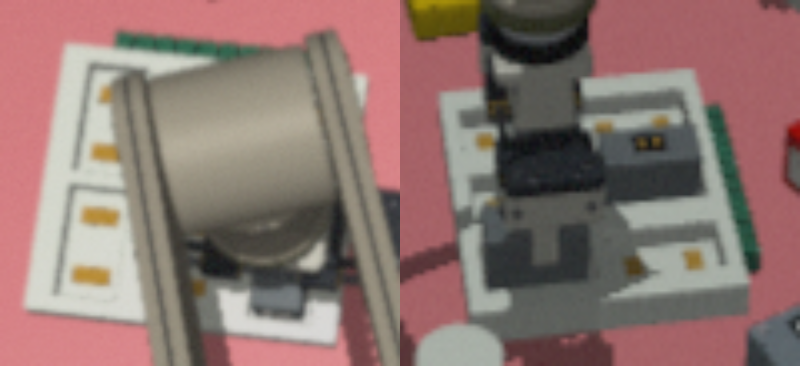

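```bash
python3 -m handwheel '[[0,0,5,0,0.7],[0,0,0,0,0.7],[0,0,0,0,0.7]]'; python3 -c "
from h import *;print(tool());s=read_camera('side');cv2.imwrite('pics/c4.png',cv2.resize(s[150:270,270:400,::-1],None,fx=5,fy=5,interpolation=cv2.INTER_CUBIC))"
```

```text
t: 10.95
tool_pos: [0.4549, 0.1262, 0.2808]
orientation: [-0.282, -3.128, 0.0]
force: [0.2, -0.4, -3.2]
opening: 0.0397
gripper_force: 25.0
(array([0.4548758 , 0.12615829, 0.28082289]), np.float64(1.3910686045119922))
```

View pics/c4.png

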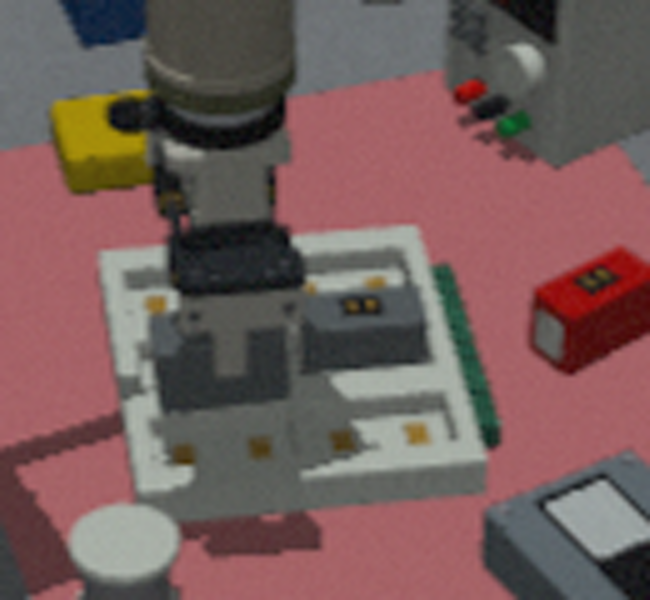

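```bash
python3 -c "
from h import *
print(w('side',[[303,232],[328,229.4]],.0728))
y=-.18;R=np.array([[np.cos(y),-np.sin(y)],[np.sin(y),np.cos(y)]])
print('expect',np.array([.4548,.1263])+np.array([[-.04,-.02],[.04,-.02]])@R.T)
# bay strips seen in side view, z=.01
s=cv2.cvtColor(cv2.imread('pics/side0.png'),cv2.COLOR_BGR2HSV).astype(int);R=np.zeros(s.shape[:2],bool);R[190:255,285:375]=1
for c,a,m in blobs((s[...,1]>110)&(s[...,0]>8)&(s[...,0]<25)&R,3,200): print(c.round(1),a,w('side',c,.01).round(4)[0,:2])
"
```

```text
[[0.41185458 0.10645918 0.0728    ]
 [0.48718896 0.09428956 0.0728    ]]
expect [[0.41186566 0.11378431]
 [0.49057316 0.09946194]]
[330.5 207.5] 6 [0.5561 0.2693]
[344.8 206.2] 4 [0.6036 0.2607]
[315.4 209.4] 8 [0.5051 0.2755]
[301.  210.5] 6 [0.458  0.2846]
[339.8 210.6] 5 [0.58   0.2438]
[343.5 210.5] 4 [0.5918 0.2405]
[318.2 223.9] 10 [0.4905 0.2006]
[303.5 225. ] 12 [0.4438 0.2102]
[352.9 236.4] 11 [0.5752 0.1077]
[338.1 237.8] 12 [0.5284 0.1158]
[306.5 240.7] 14 [0.4302 0.1339]
[321.5 239. ] 12 [0.4772 0.1269]
```

```bash
python3 -m handwheel '[[0,0,-3,0,0.7],[0,0,-2,0,0.7],[0,0,0,0,0.7],[0,0,-0.4,0,0.7],[0,0,0,0,0.7],[0,0,0,0,0.7]]'; python3 -m handwheel '[[0,0,-0.1,0,0.7],[0,0,0,0,0.7]]';python3 -m handwheel '[[0,0,-0.1,0,0.7],[0,0,0,0,0.7]]'
```

```text
t: 11.75
tool_pos: [0.4554, 0.1262, 0.2282]
orientation: [0.282, 3.128, 0.0]
force: [-0.1, -0.2, -1.5]
opening: 0.0401
gripper_force: 25.0
t: 12.0
tool_pos: [0.4552, 0.1262, 0.2269]
orientation: [0.282, 3.129, 0.0]
force: [-0.1, -0.5, -2.8]
opening: 0.0395
gripper_force: 25.0
t: 12.25
tool_pos: [0.4556, 0.1262, 0.2263]
orientation: [0.282, 3.128, 0.0]
force: [0.3, -1.0, 2.6]
opening: 0.0398
gripper_force: 25.0
```

```bash
python3 -m handwheel '[[0,0,0,0,0.4],[0,0,0,0,0.4],[0,0,0,0,0.4],[0,0,2,0,0.4],[0,0,4,0,0.4],[0,0,2,0,0.2],[0,-6,0,0.05,0.2],[0,-6,0,0.05,0.2],[0,-6,0,0.05,0.2],[0,0,0,0,0.2]]'
cat > chk.py <<'E'
import sys
from h import *
x=sys.argv[1]
print(tool());i=read_camera('top');s=read_camera('side');cv2.imwrite(f'pics/{x}.png',np.hstack([cv2.resize(i[180:290,195:315,::-1],(400,366)),cv2.resize(s[180:260,280:380,::-1],(400,366))]))
h=cv2.cvtColor(i,cv2.COLOR_RGB2HSV).astype(int);R=np.zeros(h.shape[:2],bool);R[190:285,205:305]=1
for c,a,m in blobs((h[...,1]>70)&(h[...,0]>8)&(h[...,0]<25)&R,3,200): print(c.round(1),a,'z.06',w('top',c,.06).round(4)[0,:2])
for b in bricks(i): print(*b)
E
python3 chk.py c5
```

```text
t: 13.5
tool_pos: [0.455, -0.0573, 0.3059]
orientation: [0.055, 3.141, -0.002]
force: [1.2, 0.6, 1.1]
opening: 0.0746
gripper_force: 0.0
(array([ 0.45498167, -0.05733553,  0.30586859]), np.float64(1.5357481987720722))
[230.  208.3] 52 z.06 [0.5899 0.2471]
[255.1 215.5] 38 z.06 [0.5661 0.1827]
[286.2 214.3] 54 z.06 [0.5638 0.1026]
[227.4 225.6] 53 z.06 [0.5444 0.2552]
[283.9 231.8] 55 z.06 [0.5182 0.1111]
[224.7 244.6] 54 z.06 [0.4951 0.2639]
[253.  247.7] 57 z.06 [0.4821 0.1919]
[279.1 256.5] 33 z.06 [0.4552 0.1269]
[222.  262.4] 57 z.06 [0.4496 0.2723]
[250.4 265.7] 59 z.06 [0.4364 0.2005]
[435. 177.] [ 648.6 -301.7] [37. 76.] -0.454 [ 649.4 -301.3] 34
[458. 216.] [ 537.4 -350.7] [36. 78.] 0.308 [ 538.4 -351.1] 35
[476. 266.] [ 401.3 -381.4] [36. 80.] 0.472 [ 401.1 -382.2] 34
```

View pics/c5.png

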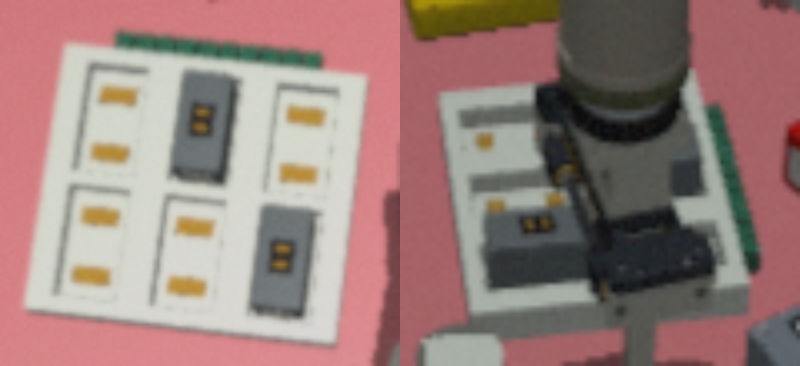

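Bay 1 is filled: the socket lies within 1 mm of the bay centre, and the top view shows the brick inside the pocket. Next is the spare at (408,240).

```bash
python3 -m handwheel '[[0.7,-5.1,-2,-0.115,0.2],[1.1,-5.1,-2,-0.115,0.2],[1.1,-5.1,-1.4,-0.11,0.2],[0,0,0,0,0.2],[0,0,0,0,0.2],[0,0,0,0,0.2]]'; python3 -c "from h import *;print(tool())
for b in bricks(read_camera('top')): print(*b)"
```

```text
t: 14.35
tool_pos: [0.4846, -0.2051, 0.2522]
orientation: [0.573, 3.088, 0.0]
force: [-0.0, -0.8, -0.1]
opening: 0.0746
gripper_force: 0.0
(array([ 0.48459362, -0.20513099,  0.25215982]), np.float64(1.2036070755274726))
```

```bash
python3 -m handwheel '[[0,-0.5,-2.4,0,0.2],[0,0,-2.2,0,0.2],[0,0,0,0,0.2],[0,0,0,0,0.2],[0,0,0,0,0.7],[0,0,0,0,0.7],[0,0,0,0,0.7]]' 40; python3 -m handwheel '[[0,0,2,0,0.7],[0,0,4,0,0.7],[0,0,2,0,0.7],[0,0,0,0,0.7],[0,0,0,0,0.7]]'; python3 -c "from h import *;print(tool())"
```

```text
t: 15.28
tool_pos: [0.4844, -0.2119, 0.2062]
orientation: [0.578, 3.087, -0.0]
force: [0.7, 0.3, 0.7]
opening: 0.0489
gripper_force: 0.0
t: 15.9
tool_pos: [0.4837, -0.2116, 0.2843]
orientation: [-0.577, -3.086, -0.001]
force: [-0.8, 0.7, -2.7]
opening: 0.0396
gripper_force: 39.9
(array([ 0.4837189 , -0.21157225,  0.28433507]), np.float64(1.200933321738638))
```

```bash
python3 -m handwheel '[[1.1,5.3,0.5,0.03,0.7],[1.15,5.3,0.5,0.03,0.7],[1.2,5.3,0.5,0.03,0.7],[1.2,5.4,0,0.03,0.7],[1.15,5.35,0,0.03,0.7],[1.15,5.35,0,0.04,0.7],[0,0,-2,0,0.7],[0,0,0,0,0.7],[0,0,0,0,0.7]]'; python3 -c "from h import *;print(tool())"
```

```text
t: 17.02
tool_pos: [0.5533, 0.107, 0.2798]
orientation: [-0.284, -3.127, 0.001]
force: [0.3, 0.2, -2.6]
opening: 0.0397
gripper_force: 39.9
(array([0.55330898, 0.10700045, 0.27980658]), np.float64(1.389468371324343))
```

```bash
python3 -m handwheel '[[0,0.15,-2.5,0,0.7],[0,0,-1.5,0,0.7],[0,0,0,0,0.7],[0,0,0,0,0.7]]'; python3 -m handwheel '[[0,0,-0.5,0,0.7],[0,0,0,0,0.7]]'; python3 -m handwheel '[[0,0,-0.3,0,0.7],[0,0,0,0,0.7]]'; python3 -m handwheel '[[0,0,-0.2,0,0.7],[0,0,0,0,0.7]]'
```

```text
t: 17.52
tool_pos: [0.5541, 0.1093, 0.2415]
orientation: [0.283, 3.128, 0.0]
force: [-0.3, 0.1, -1.4]
opening: 0.0401
gripper_force: 39.9
t: 17.77
tool_pos: [0.5537, 0.1097, 0.2357]
orientation: [-0.282, -3.129, 0.0]
force: [0.8, 1.3, -3.2]
opening: 0.0395
gripper_force: 39.9
t: 18.02
tool_pos: [0.5536, 0.1097, 0.2324]
orientation: [-0.282, -3.128, 0.0]
force: [0.1, 0.1, -2.9]
opening: 0.0399
gripper_force: 39.9
t: 18.27
tool_pos: [0.554, 0.1098, 0.2318]
orientation: [0.282, 3.128, 0.0]
force: [-3.5, 0.5, 5.5]
opening: 0.0394
gripper_force: 40.0
```

```bash
python3 -m handwheel '[[0,-0.1,0.1,0,0.7],[0,0,0,0,0.4],[0,0,0,0,0.4],[0,0,0,0,0.4],[0,0,2,0,0.4],[0,0,4,0,0.4],[0,0,2,0,0.2],[-1,-6,0,0,0.2],[-1,-6,0,0,0.2],[0,-6,0,0,0.2]]'; python3 -m handwheel '[[0,-6,0,0,0.2],[0,-3,0,0,0.2],[0,0,0,0,0.2]]'; python3 chk.py c6
```

```text
t: 19.52
tool_pos: [0.5331, -0.0727, 0.3126]
orientation: [0.281, 3.128, -0.0]
force: [0.9, 1.0, 0.0]
opening: 0.0746
gripper_force: 0.0
t: 19.9
tool_pos: [0.5335, -0.1635, 0.3123]
orientation: [0.287, 3.128, -0.001]
force: [0.1, -0.0, 0.4]
opening: 0.0745
gripper_force: 0.0
(array([ 0.53350395, -0.16350482,  0.31227739]), np.float64(1.3875837311653711))
[230.  208.3] 52 z.06 [0.5899 0.2471]
[255.1 215.4] 37 z.06 [0.5664 0.1828]
[283.8 217.7] 32 z.06 [0.5553 0.1093]
[227.5 225.6] 52 z.06 [0.5443 0.2549]
[224.7 244.6] 53 z.06 [0.4949 0.2638]
[253.  247.8] 56 z.06 [0.482  0.1919]
[279.1 256.6] 37 z.06 [0.4549 0.1269]
[222.  262.4] 57 z.06 [0.4496 0.2723]
[250.4 265.7] 59 z.06 [0.4364 0.2005]
[476. 266.] [ 401.4 -381.3] [37. 80.] 0.484 [ 400.9 -382.1] 35
```

View pics/c6.png

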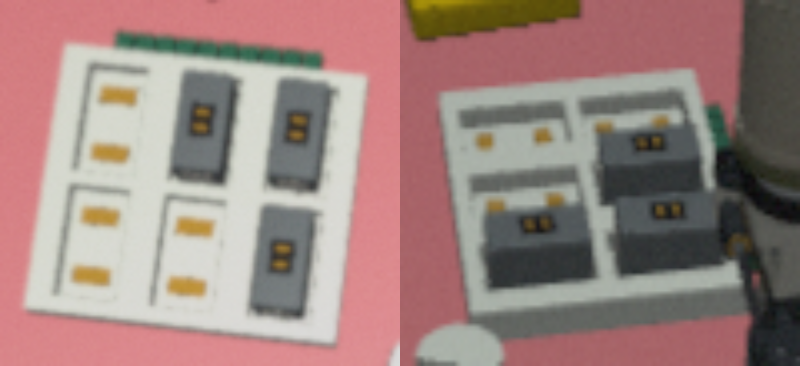

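Bays 1, 4 and 5 are filled and level. Next is the spare at (476,266), for bay 2.

```bash
python3 -m handwheel '[[-2.2,-3.65,0,0.11,0.2],[-2.2,-3.65,-1,0.11,0.2],[-2.2,-3.65,-1,0.11,0.2],[-2.2,-3.65,-1,0.11,0.2],[-2.2,-3.65,-1,0.11,0.2],[-2.2,-3.65,-1,0.11,0.2],[0,0,-1,0,0.2],[0,0,0,0,0.2],[0,0,0,0,0.2]]'; python3 -c "from h import *;print(tool())
for b in bricks(read_camera('top')): print(*b)"
```

```text
t: 21.12
tool_pos: [0.443, -0.3314, 0.2481]
orientation: [0.617, -3.021, 0.077]
force: [-0.6, -0.6, 0.5]
opening: 0.0746
gripper_force: 0.0
(array([ 0.44299126, -0.33141721,  0.24808267]), np.float64(1.975112825527473))
[435. 177.] [ 648.8 -301.1] [37. 76.] -0.432 [ 649.3 -301.4] 33
```

```bash
python3 -m handwheel '[[0,0,0,0,0.2],[0,0,0,0,0.2]]';python3 -c "from h import *;print(readout.read_state()['q'].round(3),tool())"
```

```text
t: 21.42
tool_pos: [0.4427, -0.332, 0.248]
orientation: [0.616, -3.021, 0.078]
force: [-0.9, -0.4, 0.3]
opening: 0.0746
gripper_force: 0.0
[-0.71   0.139  1.776 -0.081  1.223 -2.655] (array([ 0.44274051, -0.33201206,  0.24802548]), np.float64(1.9745453132634012))
```

Joint 6 hit its limit (−2.655), so I turn the gripper half a turn the other way.

```bash
python3 -m handwheel '[[0,0,4,-0.18,0.2],[0,0,0,-0.18,0.2],[0,0,0,-0.18,0.2],[0,0,0,-0.18,0.2],[0,0,0,-0.18,0.2],[0,0,0,-0.18,0.2],[0,0,0,-0.18,0.2],[0,0,0,-0.18,0.2],[0,0,0,-0.18,0.2]]';python3 -m handwheel '[[0,0,0,-0.18,0.2],[0,0,0,-0.18,0.2],[0,0,0,-0.18,0.2],[0,0,0,-0.18,0.2],[0,0,0,-0.18,0.2],[0,0,0,-0.18,0.2],[0,0,0,-0.18,0.2],[0,0,0,0,0.2],[0,0,0,0,0.2]]'; python3 -c "from h import *;print(readout.read_state()['q'].round(3),tool())
for b in bricks(read_camera('top')): print(*b)"
```

```text
t: 22.55
tool_pos: [0.4427, -0.332, 0.2878]
orientation: [-1.76, -2.51, -0.011]
force: [-0.4, -0.0, -0.2]
opening: 0.0741
gripper_force: 0.0
t: 23.68
tool_pos: [0.4426, -0.332, 0.2877]
orientation: [-2.913, -1.011, -0.078]
force: [0.2, -0.3, -0.7]
opening: 0.0742
gripper_force: 0.0
[-0.761  0.103  1.738  0.073  1.33   0.123] (array([ 0.44264946, -0.3319525 ,  0.28771534]), np.float64(-0.9012577417459909))
[435. 177.] [ 648.5 -301.5] [37. 76.] -0.441 [ 649.4 -301.3] 34
```

```bash
python3 -c "
from h import *
R=cv2.Rodrigues(readout.read_state()['orientation'])[0];print(R.round(4),np.degrees(np.arccos(-R[2,2])))"
```

```text
[[ 0.7843  0.6197  0.029 ]
 [ 0.6168 -0.784   0.0707]
 [ 0.0665 -0.0376 -0.9971]] 4.380414505545215
```

The clamp left a 4.4° tool tilt in the commanded pose. I compensate for it by working from the grasp point; the bricks settle flat when released.

```bash
cat >> h.py <<'E'
def gp():
    s=readout.read_state();R=cv2.Rodrigues(s["orientation"])[0]
    print("grasp pt",(s["tool_pos"]+.167*R[:,2]).round(4),"tip",(s["tool_pos"]+.186*R[:,2]).round(4),"yaw",np.arctan2(R[1,1],R[0,1]).round(3),"tilt",np.degrees(np.arccos(-R[2,2])).round(1),"q1,q6",s["q"][[0,5]].round(2))
E
python3 -m handwheel '[[-2.4,-3.05,0,-0.1,0.2],[-2.4,-3.05,0,-0.09,0.2],[0,0,-3,0,0.2],[0,0,0,0,0.2],[0,0,0,0,0.2]]'; python3 -c "from h import *;gp()"
```

```text
t: 24.35
tool_pos: [0.395, -0.3927, 0.2582]
orientation: [-3.001, -0.728, -0.086]
force: [-0.4, -0.5, 0.5]
opening: 0.0745
gripper_force: 0.0
grasp pt [ 0.402  -0.382   0.0917] tip [ 0.4028 -0.3808  0.0727] yaw -1.094 tilt 4.4 q1,q6 [-0.9   0.17]
```

```bash
python3 -m handwheel '[[0,0,-2.5,0,0.2],[0,0,-2.3,0,0.2],[0,0,0,0,0.2],[0,0,0,0,0.7],[0,0,0,0,0.7],[0,0,0,0,0.7],[0,0,0,0,0.7],[0,0,0,0,0.7],[0,0,0,0,0.7],[0,0,0,0,0.7]]' 40; python3 -c "from h import *;gp()"; python3 -m handwheel '[[0,0,2,0,0.7],[0,0,3,0,0.7],[0,0,3,0,0.7],[0,0,0,0,0.7],[0,0,0,0,0.7]]'; python3 -c "from h import *;gp()"
```

```text
t: 25.6
tool_pos: [0.3948, -0.3931, 0.2102]
orientation: [-3.002, -0.726, -0.087]
force: [-1.6, 0.7, 4.7]
opening: 0.0401
gripper_force: 39.8
grasp pt [ 0.4019 -0.3826  0.0437] tip [ 0.4027 -0.3814  0.0247] yaw -1.095 tilt 4.4 q1,q6 [-0.9   0.17]
t: 26.22
tool_pos: [0.3944, -0.3925, 0.2887]
orientation: [-3.001, -0.725, -0.085]
force: [0.0, 0.7, -4.0]
opening: 0.0399
gripper_force: 39.7
grasp pt [ 0.4012 -0.3817  0.1222] tip [ 0.402  -0.3805  0.1032] yaw -1.095 tilt 4.4 q1,q6 [-0.9   0.18]
```

```bash
python3 -m handwheel '[[0.6,5.9,0.5,-0.066,0.7],[0.6,5.9,0.5,-0.066,0.7],[0.6,5.9,0.5,-0.066,0.7],[0.6,5.9,0.5,-0.066,0.7],[0.6,5.9,0,-0.066,0.7],[0.6,5.9,0,-0.066,0.7],[0.6,5.9,0,-0.066,0.7],[0.6,5.9,0,-0.066,0.7],[0.7,5.9,0,-0.064,0.7],[0.7,5.85,0,-0.064,0.7]]'; python3 -m handwheel '[[0,0,0,0,0.7],[0,0,-4,0,0.7],[0,0,0,0,0.7],[0,0,0,0,0.7]]'; python3 -c "from h import *;gp()"
```

```text
t: 27.48
tool_pos: [0.4558, 0.1984, 0.3077]
orientation: [-3.097, 0.285, -0.105]
force: [0.1, -0.2, -3.1]
opening: 0.0398
gripper_force: 39.7
t: 27.98
tool_pos: [0.4566, 0.1959, 0.2696]
orientation: [-3.096, 0.283, -0.106]
force: [0.6, 0.1, -3.1]
opening: 0.0397
gripper_force: 39.8
grasp pt [0.4684 0.2    0.1031] tip [0.4698 0.2004 0.0841] yaw -1.752 tilt 4.3 q1,q6 [0.3  2.05]
```

```bash
python3 -m handwheel '[[0,0.15,-2.5,0,0.7],[0,0,-1.7,0,0.7],[0,0,0,0,0.7],[0,0,0,0,0.7]]'; python3 -m handwheel '[[0,0,-0.4,0,0.7],[0,0,0,0,0.7]]'; python3 -m handwheel '[[0,0,-0.2,0,0.7],[0,0,0,0,0.7]]'; python3 -c "from h import *;gp()"
```

```text
t: 28.48
tool_pos: [0.4571, 0.198, 0.2285]
orientation: [-3.095, 0.282, -0.11]
force: [-0.2, -0.2, -2.8]
opening: 0.0398
gripper_force: 39.8
t: 28.72
tool_pos: [0.4567, 0.1981, 0.2238]
orientation: [-3.095, 0.282, -0.109]
force: [-0.6, -1.0, -3.4]
opening: 0.0398
gripper_force: 39.8
t: 28.98
tool_pos: [0.4566, 0.1981, 0.2215]
orientation: [-3.096, 0.282, -0.108]
force: [0.3, 0.7, -3.2]
opening: 0.0398
gripper_force: 39.8
grasp pt [0.4686 0.2022 0.055 ] tip [0.47   0.2027 0.036 ] yaw -1.751 tilt 4.4 q1,q6 [0.31 2.06]
```

```bash
python3 -m handwheel '[[0,0,0,0,0.45],[0,0,0,0,0.45],[0,0,0,0,0.45],[0,0,3,0,0.45],[0,0,5,0,0.45],[0,0,1,0,0.2]]'; python3 -m handwheel '[[0.7,-5.6,0,0.05,0.2],[0.7,-5.6,0,0.05,0.2],[0.7,-5.6,0,0.05,0.2],[0.7,-5.6,0,0.05,0.2],[0.7,-5.6,0,0.05,0.2],[0,0,0,0,0.2]]'; python3 chk.py c7
```

```text
t: 29.72
tool_pos: [0.4581, 0.1985, 0.316]
orientation: [-3.092, 0.282, -0.118]
force: [0.6, 0.8, 0.1]
opening: 0.0569
gripper_force: 0.0
t: 30.48
tool_pos: [0.4916, -0.0854, 0.3111]
orientation: [-3.099, -0.099, -0.101]
force: [-0.2, 1.2, 0.5]
opening: 0.0744
gripper_force: 0.0
(array([ 0.49160135, -0.08535442,  0.3111277 ]), np.float64(-1.5060109462359597))
[230.  208.3] 52 z.06 [0.5899 0.2471]
[255.1 215.6] 37 z.06 [0.5659 0.1829]
[283.8 217.7] 31 z.06 [0.5553 0.1094]
[227.5 225.6] 54 z.06 [0.5443 0.2549]
[224.7 244.5] 55 z.06 [0.4952 0.2639]
[248.6 253.4] 36 z.06 [0.4682 0.2037]
[279.1 256.6] 36 z.06 [0.4549 0.1268]
[222.  262.4] 57 z.06 [0.4496 0.2723]
[458. 216.] [ 537.5 -350.8] [37. 78.] 0.292 [ 538.7 -350.9] 36
```

View pics/c7.png

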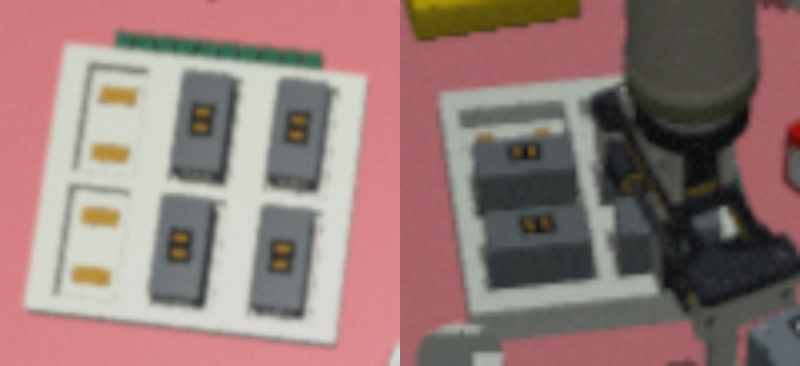

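Bay 2 is filled. Next is the spare at (458,216).

```bash
python3 -m handwheel '[[0.76,-5.5,-1,0.048,0.2],[0.76,-5.5,-1,0.048,0.2],[0.76,-5.5,-1,0.048,0.2],[0.76,-5.5,-1,0.048,0.2],[0.76,-5.5,-1,0.048,0.2],[0,0,0,0,0.2],[0,0,0,0,0.2],[0,0,0,0,0.2]]'; python3 -c "from h import *;gp()
for b in bricks(read_camera('top')): print(*b)"
```

```text
t: 31.58
tool_pos: [0.5303, -0.355, 0.2622]
orientation: [-3.056, -0.478, -0.093]
force: [0.7, 0.4, 0.1]
opening: 0.0743
gripper_force: 0.0
grasp pt [ 0.5391 -0.3456  0.0956] tip [ 0.54   -0.3445  0.0767] yaw -1.259 tilt 4.4 q1,q6 [-0.69  0.54]
[435. 178.] [ 648.7 -301.5] [38. 76.] -0.45 [ 649.3 -301.4] 33
```

Need y −5.4 mm; descend to tip 0.024.

```bash
python3 -m handwheel '[[0,-0.55,-2.8,0,0.2],[0,0,-2.4,0,0.2],[0,0,0,0,0.2],[0,0,0,0,0.7],[0,0,0,0,0.7],[0,0,0,0,0.7],[0,0,0,0,0.7],[0,0,0,0,0.7],[0,0,0,0,0.7],[0,0,0,0,0.7]]' 40; python3 -c "from h import *;gp()"; python3 -m handwheel '[[0,0,2,0,0.7],[0,0,3,0,0.7],[0,0,3,0,0.7],[0,0,0,0,0.7],[0,0,0,0,0.7]]'; python3 -c "from h import *;gp()"
```

```text
t: 32.88
tool_pos: [0.5299, -0.3624, 0.2103]
orientation: [-3.056, -0.475, -0.094]
force: [-3.0, 3.6, 5.6]
opening: 0.0394
gripper_force: 40.0
grasp pt [ 0.5386 -0.353   0.0438] tip [ 0.5396 -0.352   0.0248] yaw -1.261 tilt 4.4 q1,q6 [-0.7   0.53]
t: 33.5
tool_pos: [0.5293, -0.3622, 0.2886]
orientation: [-3.055, -0.475, -0.091]
force: [-0.4, 0.3, -4.0]
opening: 0.0396
gripper_force: 40.0
grasp pt [ 0.5378 -0.3528  0.1221] tip [ 0.5388 -0.3517  0.1031] yaw -1.261 tilt 4.4 q1,q6 [-0.7   0.54]
```

```bash
python3 -m handwheel '[[0.4,5.6,0.5,-0.049,0.7],[0.4,5.6,0.5,-0.049,0.7],[0.4,5.6,0.5,-0.049,0.7],[0.4,5.6,0.5,-0.049,0.7],[0.4,5.6,0,-0.049,0.7],[0.4,5.6,0,-0.049,0.7],[0.4,5.6,0,-0.049,0.7],[0.4,5.6,0,-0.049,0.7],[0.4,5.6,0,-0.049,0.7],[0.3,5.6,0,-0.049,0.7]]'; python3 -m handwheel '[[0,5.6,0,0,0.7],[0,0,-2,0,0.7],[0,0,-2,0,0.7],[0,0,0,0,0.7],[0,0,0,0,0.7]]'; python3 -c "from h import *;gp()"
```

```text
t: 34.75
tool_pos: [0.5678, 0.1992, 0.3073]
orientation: [-3.097, 0.285, -0.104]
force: [0.5, 0.2, -3.4]
opening: 0.0395
gripper_force: 40.0
t: 35.38
tool_pos: [0.5689, 0.2523, 0.2693]
orientation: [-3.096, 0.285, -0.107]
force: [-0.6, 0.7, -2.6]
opening: 0.0398
gripper_force: 40.0
grasp pt [0.5808 0.2564 0.1028] tip [0.5822 0.2568 0.0838] yaw -1.753 tilt 4.3 q1,q6 [0.34 2.09]
```

```bash
python3 -m handwheel '[[0,0.1,-2.5,0,0.7],[0,0,-1.7,0,0.7],[0,0,0,0,0.7],[0,0,0,0,0.7]]'; python3 -m handwheel '[[0,0,-0.4,0,0.7],[0,0,0,0,0.7]]'; python3 -m handwheel '[[0,0,-0.1,0,0.7],[0,0,0,0,0.7]]'; python3 -c "from h import *;gp()"
```

```text
t: 35.88
tool_pos: [0.5691, 0.2545, 0.2285]
orientation: [-3.095, 0.282, -0.11]
force: [0.3, -0.1, -3.9]
opening: 0.0397
gripper_force: 40.0
t: 36.12
tool_pos: [0.5687, 0.2546, 0.2238]
orientation: [-3.095, 0.282, -0.109]
force: [-0.3, 0.4, -2.7]
opening: 0.0395
gripper_force: 40.0
t: 36.38
tool_pos: [0.5687, 0.2546, 0.2227]
orientation: [-3.095, 0.282, -0.108]
force: [0.1, 0.5, -4.5]
opening: 0.0393
gripper_force: 40.0
grasp pt [0.5807 0.2588 0.0561] tip [0.5821 0.2593 0.0372] yaw -1.751 tilt 4.4 q1,q6 [0.34 2.09]
```

```bash
python3 -m handwheel '[[0,0,0,0,0.45],[0,0,0,0,0.45],[0,0,0,0,0.45],[0,0,3,0,0.45],[0,0,5,0,0.45],[0,0,1,0,0.2]]'; python3 -m handwheel '[[0.7,-5.6,0,-0.03,0.2],[0.7,-5.6,0,-0.03,0.2],[0.7,-5.6,0,-0.03,0.2],[0.7,-5.6,0,-0.03,0.2],[0.7,-5.6,0,-0.03,0.2],[0.7,-5.6,0,-0.03,0.2],[0.7,-5.6,0,-0.03,0.2],[0,0,0,0,0.2]]'; python3 chk.py c8;python3 -c "from h import *;gp()"
```

```text
t: 37.12
tool_pos: [0.5701, 0.2551, 0.3177]
orientation: [-3.092, 0.282, -0.119]
force: [0.5, 0.6, -0.3]
opening: 0.0572
gripper_force: 0.0
t: 38.12
tool_pos: [0.6174, -0.1414, 0.3119]
orientation: [-3.055, 0.614, -0.113]
force: [0.1, 0.6, -0.1]
opening: 0.0744
gripper_force: 0.0
(array([ 0.61737195, -0.14138768,  0.31185573]), np.float64(-1.9665103853766202))
[224.7 211.5] 35 z.06 [0.5822 0.261 ]
[255.  215.6] 36 z.06 [0.566 0.183]
[283.8 217.7] 32 z.06 [0.5553 0.1093]
[224.7 244.6] 54 z.06 [0.4951 0.2639]
[248.6 253.5] 36 z.06 [0.4679 0.2036]
[277.7 255.6] 17 z.06 [0.4577 0.1302]
[277.2 260.2] 17 z.06 [0.4458 0.1322]
[222.  262.4] 57 z.06 [0.4496 0.2723]
grasp pt [ 0.6299 -0.136   0.1452] tip [ 0.6313 -0.1358  0.1263] yaw -1.963 tilt 4.3 q1,q6 [-0.31  1.65]
```

View pics/c8.png

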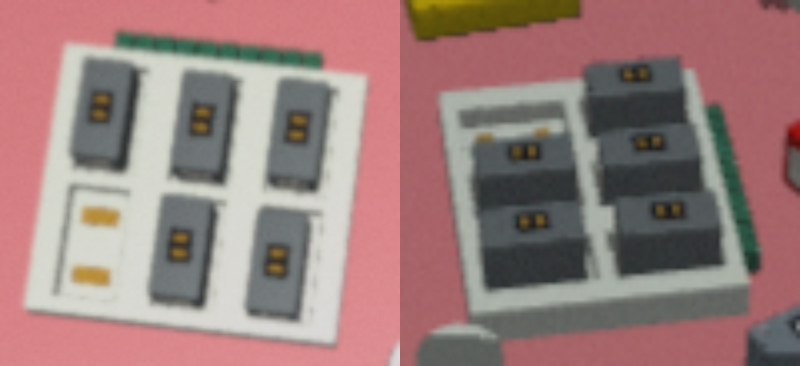

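Bay 6 is filled. The bay 1 brick got nudged about 5 mm inside its pocket but is still within tolerance. Last spare: (435,177).

```bash
python3 -m handwheel '[[0.65,-5.4,-1,-0.02,0.2],[0.65,-5.4,-2,-0.02,0.2],[0.65,-5.4,-2,-0.02,0.2],[0,0,0,0,0.2],[0,0,0,0,0.2],[0,0,0,0,0.2]]'; python3 -c "from h import *;gp()
i=read_camera('top');cv2.imwrite('pics/c9.png',cv2.resize(i[130:290,310:500,::-1],None,fx=4,fy=3.7))
for b in bricks(i): print(*b)"
```

```text
t: 38.98
tool_pos: [0.6379, -0.2974, 0.2637]
orientation: [-3.039, 0.694, -0.116]
force: [0.0, 0.1, 0.9]
opening: 0.0744
gripper_force: 0.0
grasp pt [ 0.6508 -0.2966  0.0972] tip [ 0.6523 -0.2965  0.0782] yaw -2.019 tilt 4.5 q1,q6 [-0.52  1.49]
```

View pics/c9.png

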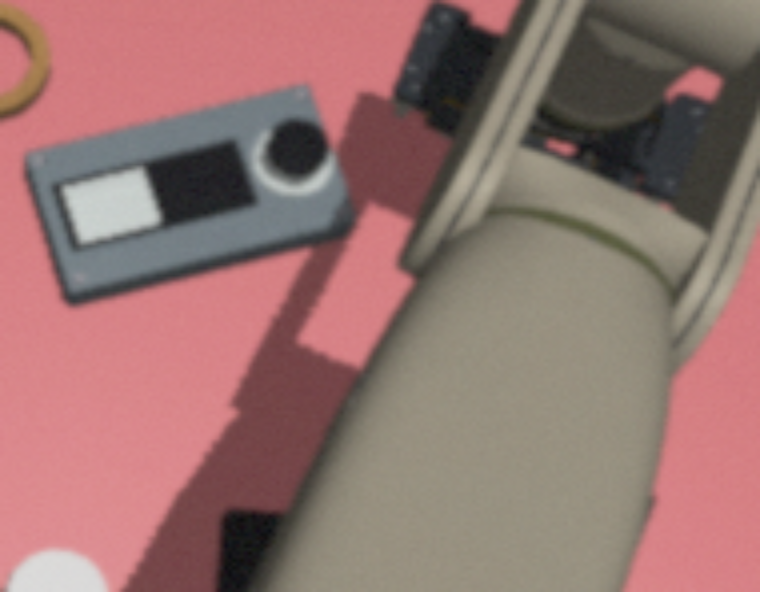

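```bash
python3 -m handwheel '[[-0.1,-0.45,-2.8,0,0.2],[0,0,-2.6,0,0.2],[0,0,0,0,0.2],[0,0,0,0,0.7],[0,0,0,0,0.7],[0,0,0,0,0.7],[0,0,0,0,0.7],[0,0,0,0,0.7],[0,0,0,0,0.7],[0,0,0,0,0.7]]' 40; python3 -c "from h import *;gp()"; python3 -m handwheel '[[0,0,2,0,0.7],[0,0,3,0,0.7],[0,0,3,0,0.7],[0,0,0,0,0.7],[0,0,0,0,0.7]]'; python3 -c "from h import *;gp()"
```

```text
t: 40.28
tool_pos: [0.6364, -0.3041, 0.2094]
orientation: [-3.039, 0.698, -0.116]
force: [-0.8, 1.0, 6.2]
opening: 0.0402
gripper_force: 39.9
grasp pt [ 0.6493 -0.3033  0.0429] tip [ 0.6507 -0.3033  0.024 ] yaw -2.021 tilt 4.4 q1,q6 [-0.53  1.48]
t: 40.9
tool_pos: [0.6358, -0.3037, 0.2876]
orientation: [-3.038, 0.698, -0.112]
force: [0.4, -0.2, -2.7]
opening: 0.04
gripper_force: 39.8
grasp pt [ 0.6484 -0.3028  0.121 ] tip [ 0.6498 -0.3027  0.1021] yaw -2.021 tilt 4.3 q1,q6 [-0.53  1.48]
```

```bash
python3 -m handwheel '[[0,0,3,0,0.7],[-1.5,5.2,0,0.03,0.7],[-1.5,5.2,0,0.03,0.7],[-1.5,5.2,0,0.03,0.7],[-1.5,5.2,0,0.03,0.7],[-1.5,5.2,0,0.03,0.7],[-1.5,5.2,0,0.03,0.7],[-1.5,5.2,0,0.03,0.7],[-1.5,5.2,0,0.03,0.7],[-1.5,5.2,0,0.03,0.7]]'; python3 -m handwheel '[[-1.5,5.2,0,0,0.7],[-1.5,5.2,0,0,0.7],[0,0.3,-2.5,0,0.7],[0,0,-2.5,0,0.7],[0,0,0,0,0.7],[0,0,0,0,0.7]]'; python3 -c "from h import *;gp()"
```

```text
t: 42.15
tool_pos: [0.4997, 0.1655, 0.3165]
orientation: [-3.097, 0.281, -0.104]
force: [0.8, -1.1, -1.8]
opening: 0.0397
gripper_force: 39.8
t: 42.9
tool_pos: [0.4711, 0.2709, 0.2684]
orientation: [-3.096, 0.283, -0.107]
force: [0.3, -0.2, -2.5]
opening: 0.0399
gripper_force: 39.8
grasp pt [0.483  0.275  0.1019] tip [0.4844 0.2754 0.083 ] yaw -1.752 tilt 4.3 q1,q6 [0.43 2.19]
```

```bash
python3 -m handwheel '[[-0.05,0.05,-2.5,0,0.7],[0,0,-1.7,0,0.7],[0,0,0,0,0.7],[0,0,-0.4,0,0.7],[0,0,0,0,0.7],[0,0,0,0,0.7]]'; python3 -c "from h import *;gp()"
```

```text
t: 43.65
tool_pos: [0.471, 0.2717, 0.2233]
orientation: [-3.095, 0.282, -0.11]
force: [-0.4, 0.2, -2.0]
opening: 0.0398
gripper_force: 39.8
grasp pt [0.4832 0.276  0.0568] tip [0.4846 0.2764 0.0378] yaw -1.751 tilt 4.4 q1,q6 [0.43 2.19]
```

```bash
python3 -m handwheel '[[0,0,-0.2,0,0.7],[0,0,0,0,0.45],[0,0,0,0,0.45],[0,0,0,0,0.45],[0,0,3,0,0.45],[0,0,5,0,0.45],[0,0,1,0,0.45]]'; python3 -m handwheel '[[2.5,-5.2,0,0,1],[2.5,-5.2,0,0,1],[2.5,-5.2,0,0,1],[2.5,-5.2,0,0,1],[2.5,-5.2,0,0,1],[2.5,-5.2,0,0,1],[0,0,-3,0,1],[0,0,0,0,1],[0,0,0,0,1]]' 10; python3 chk.py c10;python3 -c "from h import *;gp()"
```

```text
t: 44.52
tool_pos: [0.472, 0.2722, 0.3151]
orientation: [-3.092, 0.282, -0.118]
force: [0.8, -0.3, -0.4]
opening: 0.0512
gripper_force: 0.0
t: 45.65
tool_pos: [0.6205, -0.0398, 0.2807]
orientation: [-3.095, 0.281, -0.107]
force: [0.3, 0.7, -0.2]
opening: 0.0005
gripper_force: 0.0
(array([ 0.62047804, -0.03982664,  0.2807055 ]), np.float64(-1.7505916519570468))
[224.7 211.5] 33 z.06 [0.5822 0.261 ]
[255.1 215.6] 37 z.06 [0.5659 0.1828]
[283.7 217.8] 34 z.06 [0.555  0.1095]
[219.4 249.6] 36 z.06 [0.483  0.2778]
[248.6 253.4] 36 z.06 [0.4682 0.2037]
[277.4 257.9] 35 z.06 [0.4517 0.1312]
grasp pt [ 0.6333 -0.0355  0.1154] tip [ 0.6347 -0.035   0.0965] yaw -1.75 tilt 4.5 q1,q6 [-0.16  1.58]
```

View pics/c10.png

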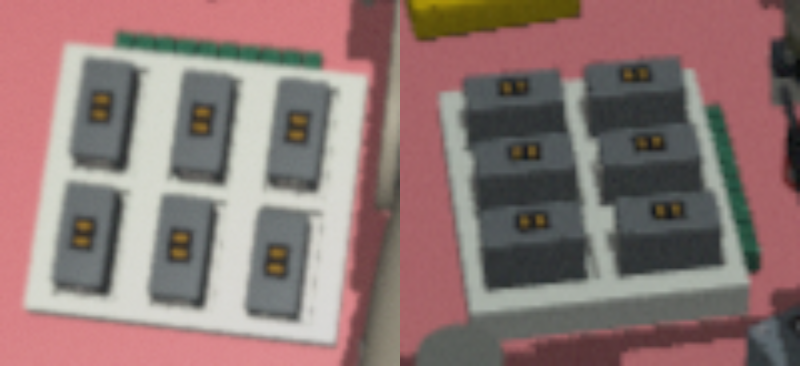

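All six bays hold level bricks (sockets within 6 mm of the bay centres). Now I press on the slide plate and drag it back.

```bash
python3 -m handwheel '[[0.2,-0.1,-2.5,0,1],[0,0,-2,0,1],[0,0,0,0,1],[0,0,-0.4,0,1],[0,0,0,0,1]]';python3 -m handwheel '[[0,0,-0.1,0,1],[0,0,0,0,1]]'; python3 -m handwheel '[[0,0,-0.1,0,1],[0,0,0,0,1]]';python3 -c "from h import *;gp()"
```

```text
t: 46.38
tool_pos: [0.623, -0.0413, 0.2329]
orientation: [-3.095, 0.282, -0.11]
force: [-1.7, 0.5, 3.9]
opening: 0.0003
gripper_force: 1.5
t: 46.62
tool_pos: [0.6231, -0.0415, 0.2326]
orientation: [-3.096, 0.282, -0.111]
force: [-6.5, 1.0, 11.5]
opening: 0.0006
gripper_force: 5.4
t: 46.88
tool_pos: [0.6232, -0.0417, 0.2325]
orientation: [-3.096, 0.282, -0.111]
force: [-7.9, -0.1, 17.0]
opening: 0.0005
gripper_force: 8.5
grasp pt [ 0.6355 -0.0377  0.066 ] tip [ 0.637  -0.0372  0.0471] yaw -1.751 tilt 4.5 q1,q6 [-0.16  1.58]
```

```bash
python3 -m handwheel '[[0.2,-1,0,0,1],[0.2,-1,0,0,1],[0.2,-1,0,0,1],[0,0,0,0,1]]';python3 -m handwheel '[[0.2,-1,0,0,1],[0.2,-1,0,0,1],[0.1,-0.5,0,0,1],[0,0,0,0,1]]';python3 -m handwheel '[[0.1,-0.5,0,0,1],[0.1,-0.5,0,0,1],[0,0,0,0,1]]'
```

```text
t: 47.38
tool_pos: [0.6296, -0.0727, 0.2325]
orientation: [-3.097, 0.283, -0.113]
force: [-5.8, -2.9, 13.9]
opening: 0.0005
gripper_force: 7.0
t: 47.88
tool_pos: [0.6347, -0.0974, 0.2326]
orientation: [-3.096, 0.283, -0.114]
force: [-3.8, -1.7, 12.7]
opening: 0.0008
gripper_force: 6.2
t: 48.25
tool_pos: [0.637, -0.1061, 0.2325]
orientation: [-3.094, 0.282, -0.115]
force: [-1.4, 4.0, 12.1]
opening: 0.0005
gripper_force: 5.8
```

```bash
python3 -m handwheel '[[0.1,-0.4,0,0,1],[0,0,0,0,1]]';python3 -m handwheel '[[0,0,3,0,1],[0,0,5,0,1],[-5,0,0,0,1],[-5,0,0,0,1],[0,0,0,0,1],[0,0,0,0,1]]'
python3 - <<'E'
from h import *
im=read_camera("top");s=read_camera("side")
for n,i,r in(("top",im,(150,215,315,400)),("side",s,(235,305,360,440))):
    V=i.max(2);S=V-i.min(2);R=np.zeros(V.shape,bool);R[r[0]:r[1],r[2]:r[3]]=1
    for c,a,m in blobs((V>150)&R&(S<40),60,600): print(n,c.round(1),a,w(n,c,.0465).round(4)[0])
    for c,a,m in blobs((V<60)&R,60,900): print(n,"dark",c.round(1),a,w(n,c,.077).round(4)[0])
cv2.imwrite("pics/c11.png",np.hstack([cv2.resize(im[140:220,300:410,::-1],(400,300)),cv2.resize(s[225:315,350:450,::-1],(400,300))]))
gp()
E
```

```text
t: 48.5
tool_pos: [0.638, -0.1099, 0.2325]
orientation: [-3.094, 0.281, -0.115]
force: [-1.4, 4.9, 11.7]
opening: 0.0006
gripper_force: 5.7
t: 49.25
tool_pos: [0.5371, -0.1106, 0.3106]
orientation: [-3.096, 0.283, -0.112]
force: [1.3, -0.7, 1.0]
opening: 0.0004
gripper_force: 0.0
top [361.3 182.3] 188 [ 0.6415 -0.0993  0.0465]
top [367.7 181.6] 187 [ 0.6421 -0.1164  0.0465]
top [389.1 159.9] 440 [ 0.6994 -0.1793  0.0465]
top [352.7 177. ] 69 [ 0.6574 -0.0778  0.0465]
top dark [331.4 186.1] 206 [ 0.6265 -0.0181  0.077 ]
top dark [344.9 198.1] 206 [ 0.5921 -0.05    0.077 ]
top dark [378.8 209.5] 226 [ 0.5563 -0.1342  0.077 ]
side [401.7 265.4] 166 [ 0.6478 -0.0964  0.0465]
side dark [378.1 241.5] 375 [ 0.6079 -0.0092  0.077 ]
side dark [392.4 275. ] 717 [ 0.5919 -0.1519  0.077 ]
side dark [415.8 273. ] 152 [ 0.6566 -0.1653  0.077 ]
grasp pt [ 0.5503 -0.1066  0.1442] tip [ 0.5517 -0.1061  0.1252] yaw -1.751 tilt 4.5 q1,q6 [-0.31  1.43]
```

View pics/c11.png

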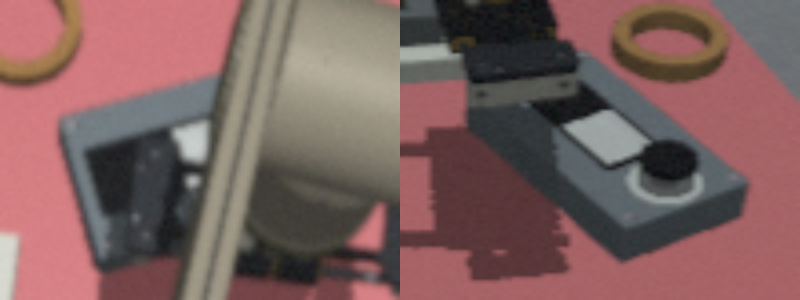

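The plate is at the plunger's end (59.5 mm of travel measured in the side view). I move over the plunger at (0.663,−0.158).

```bash
python3 -m handwheel '[[5.5,-2.6,0,0,1],[5.6,-2.6,0,0,1],[0,0,0,0,1],[0,0,-2.5,0,1],[0,0,-1,0,1],[0,0,0,0,1],[0,0,0,0,1]]';python3 -c "from h import *;gp()"
```

```text
t: 50.22
tool_pos: [0.6479, -0.1623, 0.2761]
orientation: [-3.096, 0.282, -0.111]
force: [0.5, -0.5, 0.0]
opening: 0.0005
gripper_force: 0.0
grasp pt [ 0.6603 -0.1582  0.1096] tip [ 0.6617 -0.1578  0.0907] yaw -1.751 tilt 4.5 q1,q6 [-0.34  1.4 ]
```

```bash
python3 -m handwheel '[[0,0,-1,0,1],[0,0,-0.6,0,1],[0,0,0,0,1]]';python3 -m handwheel '[[0,0,-0.6,0,1],[0,0,-0.4,0,1],[0,0,0,0,1]]';python3 -m handwheel '[[0,0,-0.3,0,1],[0,0,0,0,1]]';python3 -c "from h import *;gp()"
```

```text
t: 50.6
tool_pos: [0.648, -0.1625, 0.2589]
orientation: [-3.095, 0.282, -0.11]
force: [0.9, -1.2, 4.7]
opening: 0.0002
gripper_force: 2.2
t: 50.98
tool_pos: [0.6481, -0.1625, 0.2497]
orientation: [-3.096, 0.282, -0.111]
force: [-1.4, 0.3, 7.6]
opening: 0.0004
gripper_force: 4.0
t: 51.22
tool_pos: [0.6482, -0.1626, 0.249]
orientation: [-3.096, 0.282, -0.112]
force: [-8.7, 2.1, 18.7]
opening: 0.0004
gripper_force: 10.0
grasp pt [ 0.6606 -0.1585  0.0825] tip [ 0.6621 -0.158   0.0636] yaw -1.751 tilt 4.5 q1,q6 [-0.34  1.4 ]
```

```bash
python3 -m handwheel '[[0,0,-0.1,0,1],[0,0,0,0,1],[0,0,0,0,1]]';python3 -m handwheel '[[0,0,2,0,1],[0,0,4,0,1],[0,0,5,0,1],[-4,-4,0,0,1],[-4,-4,0,0,1],[-4,-4,0,0,1],[-4,-4,0,0,1],[0,0,0,0,1],[0,0,0,0,1],[0,0,0,0,1]]'
python3 chk.py c12
python3 - <<'E'
from h import *
im=read_camera("top");s=read_camera("side")
V=s.max(2);S=V-s.min(2);R=np.zeros(V.shape,bool);R[235:305,360:440]=1
for c,a,m in blobs((V>150)&R&(S<40),60,600): print(c.round(1),a,w("side",c,.0465).round(4)[0])
cv2.imwrite("pics/c13.png",np.hstack([cv2.resize(im[130:300,130:410,::-1],(400,300)),cv2.resize(s[160:320,270:450,::-1],(400,300))]))
E
```

```text
t: 51.6
tool_pos: [0.6483, -0.1626, 0.2489]
orientation: [-3.096, 0.282, -0.112]
force: [-11.5, 3.7, 25.4]
opening: 0.0004
gripper_force: 12.8
t: 52.85
tool_pos: [0.4885, -0.3214, 0.3545]
orientation: [-3.095, 0.28, -0.108]
force: [-0.7, -0.7, 0.3]
opening: 0.0004
gripper_force: 0.0
(array([ 0.4884797 , -0.32140447,  0.35446138]), np.float64(-1.7497408944859076))
[224.6 211.5] 34 z.06 [0.5822 0.2611]
[255.1 215.4] 37 z.06 [0.5664 0.1828]
[283.8 217.7] 33 z.06 [0.5552 0.1093]
[219.4 249.6] 35 z.06 [0.483  0.2777]
[248.6 253.5] 38 z.06 [0.4679 0.2037]
[277.5 257.8] 36 z.06 [0.452  0.1311]
```

View pics/c13.png

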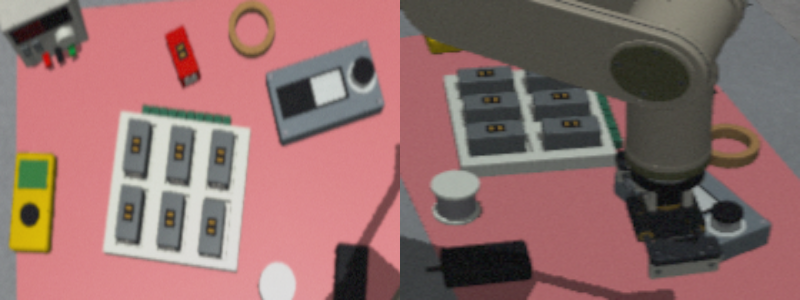

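The picture shows all six bays full and flat, the plate against the plunger's end, the plunger up, and the robot clear of everything.

```bash
python3 -c "from plant import job;print(job.close_job())"
```

```text
the job is handed in; nothing more can be done
None
```

I handed the job in at about 53 s of the 210 s limit: the isolator went to the far end, all five spares were laid flat in the empty bays, the isolator went back, and the plunger was pressed to its stop and came up. No verdict was returned, but by the last camera check every brick was within about 6 mm of its bay centre.

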